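# Time the router's drive pulley and sort its handed brackets

## Robot

A 7-joint arm with a two-finger parallel gripper is mounted at the origin on the work surface. World frame = base frame: x ahead of the robot, y to its left, z up, the work surface at z = 0. Lengths are in m, angles in rad, forces in N, time in s.
With the tool pointing down it reaches from about 0.425 to 0.875 m from the base axis. Payload 4.7 kg.
Tool frame: the origin (TCP) lies at the centre of the arm's flange, where the gripper is bolted on; the fingertips stand 182 mm ahead of it and the grasp point (between the pads) lies 164 mm ahead of it; x points along the fingers, y is the direction in which the jaws open and shut, and the axes are right-handed (so a half turn about x gives the same grasp; the last joint's range is limited). The gripper opens to 87 mm and grips with 3 to 60 N. Pads are 19 mm wide; open, the fingers measure 117 mm over their backs; the gripper's body (75 mm by 190 mm) begins 51 mm behind the grasp point.
Start: joints at [1.155, 0.321, -0.07, 1.45, 0.023, 1.371, -0.057], TCP at [0.271, -0.591, 0.405] pointing down, gripper open.
Joint ranges: [-2.86, 2.86], [-0.3, 2.09], [-1.38, 1.24], [0.06, 2.45], [-1.56, 4.7], [0.09, 2.05], [-2.69, 2.69]. Speed limits (rad/s): [2.57, 2.57, 3.14, 3.14, 3.14, 3.14, 3.14].

## Interface

Orientations are given as a rotation vector (axis times angle).
In Python, from bench import ctrl gives the robot as it stands.
- The arm moves only by the shell command python3 -m crank 'ROWS' [FORCE]. ROWS is JSON, one flat list of numbers, 7 for each row, row after row: the shift along the tool's x, y, z in mm, then the turn, a rotation vector about the tool's x, y, z in rad, then the finger opening in mm, from 0 to 87. A call has exactly 5 rows; each row shifts and turns the commanded pose from where the row before left it, along the tool's axes as they then stand; what a row does not reach is not made up. A row lasts 1/8 s, in which the tool goes at most 62.5 mm and 10.7 degrees, less where a joint would pass 70% of its speed; a pose out of reach is approached as far as the arm can. A call with a gripper value outside its range is refused whole. The fingers move at their own pace and stop on an object; FORCE is the grip in N (left out, the last holds). Time passes only in rows, so rows that do not move let the fingers close, or fill a call up. It gives the time, the measured TCP pose, the force and the opening at its end, in the units of the state.
- ctrl.get_state(): the state, without advancing time (a new reading comes with each control period).
- ctrl.get_image(name): name is "side" or "top"; returns the picture (420x560x3 uint8, red, green, blue); there is no depth.
- ctrl.camera_params(name): a dict with "K" (3x3 intrinsics, pixels), "world_to_cam" (4x4, takes a point from world to camera coordinates). Camera axes: x right, y down, z forward; pixel columns grow to the right and rows downward; lengths in m; the calibration is good to about 2 mm. A picture is of the moment at which its call begins. camera_params takes no time and is no camera call.
- ctrl.close_job(): hands the job in, once; it reports no verdict.
Trained networks look in the newest picture that a camera, given by its name, has taken for a name from the list of things; names that differ only in an ending like _2 or _b are one class to them, and where a whole thing is asked for, a point or a joint stands for the part that bears it (a point fixed in the world has none). Each returns a list of dicts, best first, with "confidence" (0 to 1); they miss things now and then, are a little off and sometimes report something else, mostly with a low value. They report only what shows in the picture. A call takes as long as a camera call.
- ctrl.regions_of(camera, target): "region" (420x560 bool, what is visible of it) and "at" ([column, row] in pixels, amid what is visible of it).
- ctrl.mark_of(camera, target): "at" ([column, row] in pixels: a listed point, or the origin of a listed thing).
The state is a dict: "time": time; "joint_positions": joint angles; "qd": joint speeds; "joint_torque": joint torques, N m; "position": TCP position; "tool_rot": TCP orientation; "ft_force": force on the tool from outside, world axes, zero at the start; "torque": the same for the moment, N m; "grip_width": opening from 0.0 (shut) to 1.0 (fully open).
Only numpy, scipy, OpenCV 4.12 (cv2) and the standard library are available. Lean on these libraries where they do the work, as an engineer would, in place of code of your own. Each camera call takes 0.05 s, during which the arm holds its last target.

## Task

The belt is off this router drive and a new one is to go on. Swing the orange clamp lever fully open, turn the big pulley by its rim until its yellow mark stands exactly at the red pointer, and swing the clamp fully shut again so that the pulley stays there. Lay the idler brackets that came off with the belt in their own trays, the left-hand one in the blue tray and the right-hand one in the yellow tray, each set down gently and standing on its foot, and leave the other things on the bench where they are.

Things in the scene. Friction and masses are not known exactly. Their poses are not given: they have to be found in the camera images.
- drive: Router drive fixed to the bench. Origin: bench top under the pulley shaft, mid plane of its aluminium column; x away from robot, y along the shaft to the clamp, z up. In mm: shaft at x 0, z 105; big pulley y -67 to -33; column y -6 to 6, x -30 to 70 (x to 36 above z 192), 270 high; 57 mm square motor behind it to y 73, its 52 mm pulley above the big one: x 5, z 230, y -67 to -15. Foot plate 12 thick, x -75 to 95.
- pulley_center (a point): Point on the shaft axis in the mid plane of the big pulley, 105 mm above the bench; axes as the pulley's (turn with it). The motor and its small pulley hang over the top, the red pointer is on the far side: the rim is free to take only on the robot's side, about 35 to 80 degrees from the top, with the tool leaning back towards the robot.
- pulley (a joint): Angle (rad) of the big timing pulley: 56 teeth, steel flanges 150 mm in diameter, 34 mm wide over them; turns about the drive's y. 0 = mark at pointer. Positive = mark is past it, farther down the far side: to reduce it, move the rim on the robot's side downwards. Starts 0.5 to 1.15. With the clamp open it turns with about 2 N at the rim and stays where left; clamp shut, it is held.
- mark (a point): The yellow mark: a 5 mm wide line across the rim of the big pulley and along a radius on both its faces. This point is on the rim, 75 mm from the shaft, half-way across its width.
- pointer (a point): Tip of the fixed red pointer, 2 mm off the pulley's rim, half-way across its width, 40 degrees from the top of the pulley on the side away from the robot.
- clamp (a joint): Angle (rad) of the clamp lever. 0 = fully shut: lever points along the drive's -x, towards the robot. 0.9 = fully open: swung clockwise seen from above, towards the drive's +y. Hard stops at both. Takes 1 to 2 N at the grip, about 5 N over the last 0.15 rad before shut, where it bites; stays where it is left. Starts shut.
- clamp_grip (a point): Middle of the clamp lever's orange grip: an upright cylinder 18 mm in diameter, 48 mm tall, this point half-way up it, 181 mm above the bench and 125 mm from the pivot axis. A black arm 12 mm thick runs from its lower end to the pivot.
- clamp_pivot (a point): Point on the upright pivot axis of the clamp lever, at the height of clamp_grip. In the drive's frame x = 15, y = 48 mm.
- left_bracket_web (a point): Left-hand grey idler bracket, about 95 g: web 64 long (x) x 8 thick x 36 mm high, ear to 58 high at the +x end, foot 6 thick along the whole web out to y +32, pin 20 long on the ear over the foot. Ear away from you, the foot is on the LEFT. Point: mid web thickness, 28 above underside; web from x -24 to 40 here, ear x 16 to 40. Grasp here, across the web.
- right_bracket_web (a point): Right-hand grey idler bracket, mirror image of the left-hand one: with its ear (+x end) pointing away from you, the foot and pin are on the RIGHT (foot out to y -32 mm). Point and axes as on the left-hand one: mid web thickness, 28 mm above the underside.
- blue_tray: Blue open tray for the left-hand bracket, 130 (x) x 150 (y) x 30 mm high, walls 3 mm, floor 3 mm; origin under its centre, on the bench. Stands beside the yellow one, in either order.
- yellow_tray: Yellow open tray for the right-hand bracket, same size and axes as the blue one.
- marker: White marker pen with a blue cap, lying on the bench, about 135 mm long, 19 mm thick. To be left alone.
- mandala: Laser-cut wooden mandala ornament lying flat, about 105 mm across, 6 mm thick. To be left alone.
- paint_tub: Paint jar with a blue lid, 60 mm in diameter, 65 mm high. To be left alone.

How it is judged:
On the way, in this order (a step that is already met when the one before it is completed fails the run):
1. the clamp lever is swung fully open (value of joint clamp above 0.8 rad), for 0.1 s.
2. with the clamp open, the fingers on the pulley bring its mark to the pointer (value of joint pulley between -0.06 and 0.06 rad and value of joint clamp above 0.7 rad and contact force between the fingers and pulley above 0.3 N), for 0.1 s.
3. the clamp is swung fully shut with the mark still at the pointer (value of joint pulley between -0.06 and 0.06 rad and value of joint clamp below 0.1 rad), for 0.2 s.
At the end, for the whole second after the job is handed in: The pulley's mark is within half a tooth (0.06 rad) of the pointer and still, the clamp lever is shut to within 0.1 rad, and the left-hand bracket stands on its foot (within 0.15 rad of upright) at rest in the blue tray, the right-hand one likewise in the yellow tray (all of step 3 and velocity of joint pulley between -0.05 and 0.05 rad/s and x of left_bracket_web in the frame of blue_tray between -0.06 and 0.06 m and y of left_bracket_web in the frame of blue_tray between -0.07 and 0.07 m and height (world z) of each of left_bracket_web, right_bracket_web below 0.036 m and angle between each of left_bracket_web, right_bracket_web's own z axis and vertical below 0.15 rad and linear speed of each of left_bracket, right_bracket below 0.03 m/s and x of right_bracket_web in the frame of yellow_tray between -0.06 and 0.06 m and y of right_bracket_web in the frame of yellow_tray between -0.07 and 0.07 m); the robot touches nothing.
It fails at once if the left-hand bracket is dropped or thrown (linear speed of left_bracket above 0.75 m/s and contact force between the fingers and left_bracket below 0.1 N).
It fails at once if the right-hand bracket is dropped or thrown (linear speed of right_bracket above 0.75 m/s and contact force between the fingers and right_bracket below 0.1 N).
It fails at once if the marker pen is moved by more than 20 mm (distance of marker from where it was at the start of the episode above 0.02 m).
It fails at once if the mandala is moved by more than 20 mm (distance of mandala from where it was at the start of the episode above 0.02 m).
It fails at once if the paint jar is moved by more than 20 mm (distance of paint_tub from where it was at the start of the episode above 0.02 m).
It also fails if it takes over 72 s, if anything falls off the work surface, if the arm or the gripper's body presses on something with over 40 N, if the wrist force passes 120 N, or if a joint passes its speed limit or range.

## Working session

There is one attempt and no reset: what is moved stays moved. The work goes in short steps, Python scripts to look and compute and a shell command to move; the robot and the scene stay as the last step left them, time stands still between calls to the robot, and variables do not carry over. Pictures are saved under pics/ and viewed, and the job is handed in when it is done.

```bash
ls; mkdir -p pics; cat > h.py <<'E'
import numpy as np,cv2
from bench import ctrl
from scipy.spatial.transform import Rotation as R
def save(cam,name):
    im=ctrl.get_image(cam); cv2.imwrite('pics/'+name,cv2.cvtColor(im,cv2.COLOR_RGB2BGR)); return im
def ray(cam,uv):
    p=ctrl.camera_params(cam);K=np.array(p['K']);T=np.array(p['world_to_cam'])
    d=np.linalg.inv(K)@[uv[0],uv[1],1];Rm=T[:3,:3];return -Rm.T@T[:3,3],Rm.T@d
def atz(cam,uv,z):
    o,d=ray(cam,uv);return o+d*(z-o[2])/d[2]
def proj(cam,P):
    p=ctrl.camera_params(cam);K=np.array(p['K']);T=np.array(p['world_to_cam'])
    c=T[:3,:3]@np.array(P)+T[:3,3];u=K@c;return u[:2]/u[2]
def tri(o1,d1,o2,d2):
    A=np.stack([d1,-d2],1);s=np.linalg.lstsq(A,o2-o1,rcond=None)[0]
    a=o1+d1*s[0];b=o2+d2*s[1];return (a+b)/2,np.linalg.norm(a-b)
E
python3 - <<'E'
from h import *
np.set_printoptions(precision=3,suppress=True)
for c in('side','top'):
    save(c,c+'0.png');p=ctrl.camera_params(c);T=np.array(p['world_to_cam']);print(c,-T[:3,:3].T@T[:3,3],p['K'][0])
s=ctrl.get_state();print(s)
E
```

```text
pics
side [ 0.262 -0.439  0.837] [410.285   0.    281.074]
top [0.487 0.054 1.049] [381.356   0.    277.147]
{'time': 0.1, 'joint_positions': array([ 1.155,  0.322, -0.07 ,  1.452,  0.023,  1.371, -0.057]), 'qd': array([ 0.001, -0.001,  0.   , -0.002, -0.   , -0.002, -0.002]), 'joint_torque': array([  0.   , -49.257,  -0.406, -31.34 ,  -0.064,   0.039,   0.   ]), 'position': array([ 0.271, -0.591,  0.404]), 'tool_rot': array([ 1.984,  0.435, -1.985]), 'ft_force': array([-1.12 , -0.474,  0.432]), 'torque': array([-0.049, -0.008, -0.028]), 'grip_width': 0.996572287040608}
```

```bash
python3 - <<'E'
from h import *
np.set_printoptions(precision=3,suppress=True)
for n in ['drive','pulley_center','mark','pointer','clamp_grip','clamp_pivot','left_bracket_web','right_bracket_web','blue_tray','yellow_tray','marker','mandala','paint_tub']:
  for c in('top','side'):
    r=ctrl.mark_of(c,n); print(n,c,[(np.round(q['at'],1).tolist(),round(q['confidence'],2)) for q in r[:3]])
print(ctrl.get_state()['time'])
E
```

```text
drive top [([361.9, 199.6], 0.57)]
drive side [([361.7, 306.1], 0.93), ([187.0, 192.5], 0.75)]
pulley_center top [([388.7, 197.6], 0.83)]
pulley_center side [([381.8, 302.4], 0.74)]
mark top [([345.1, 273.9], 0.69)]
mark side [([412.1, 297.4], 0.59)]
pointer top [([400.0, 177.8], 0.68), ([343.2, 277.1], 0.33)]
pointer side [([411.3, 284.6], 0.7)]
clamp_grip top [([353.0, 232.1], 0.68)]
clamp_grip side [([309.1, 262.4], 0.56)]
clamp_pivot top [([363.3, 180.4], 0.71)]
clamp_pivot side [([369.7, 237.6], 0.83)]
left_bracket_web top [([235.1, 252.6], 0.7)]
left_bracket_web side [([229.1, 215.8], 0.92)]
right_bracket_web top [([233.3, 203.0], 0.83)]
right_bracket_web side [([272.8, 194.5], 0.66)]
blue_tray top [([179.7, 266.4], 0.71), ([390.8, 201.0], 0.58)]
blue_tray side [([190.6, 191.6], 0.73)]
yellow_tray top [([174.2, 202.3], 0.88), ([356.1, 232.2], 0.56)]
yellow_tray side [([243.0, 166.6], 0.56)]
marker top [([347.2, 274.7], 0.72), ([399.4, 175.4], 0.4)]
marker side [([269.1, 335.7], 0.84)]
mandala top [([292.7, 285.9], 0.59)]
mandala side [([226.6, 286.0], 0.64)]
paint_tub top [([251.5, 152.0], 0.74)]
paint_tub side [([329.3, 187.1], 0.59)]
1.4
```

View pics/side0.png

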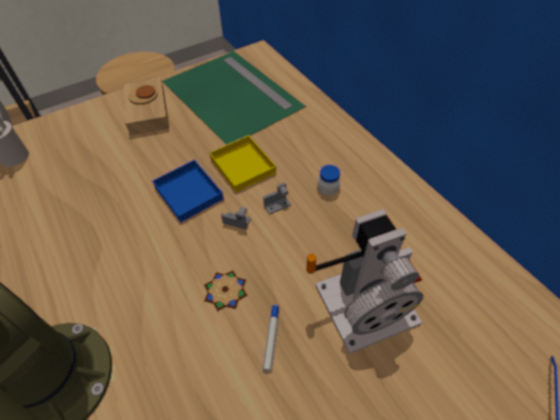

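View pics/top0.png

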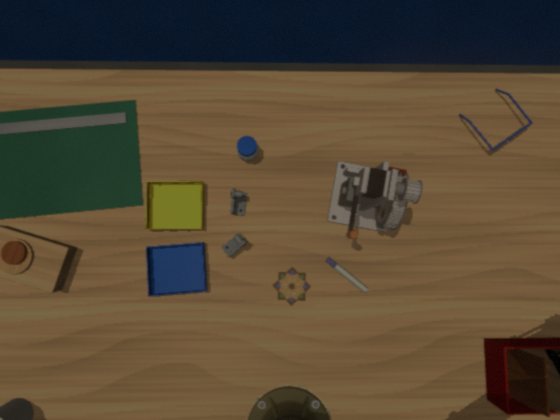

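The side view shows the drive at about (370,300), its clamp grip at (312,263), brackets at (236,218) and (277,198), and the trays at (188,190) and (243,163). Both views agree with the network points, except for a few low-confidence false reports. Next I'll zoom in and triangulate.

```bash
python3 - <<'E'
from h import *
np.set_printoptions(precision=4,suppress=True)
P={'drive':((361.9,199.6),(361.7,306.1)),'pc':((388.7,197.6),(381.8,302.4)),'pointer':((400,177.8),(411.3,284.6)),'grip':((353,232.1),(309.1,262.4)),'pivot':((363.3,180.4),(369.7,237.6)),
'L':((235.1,252.6),(229.1,215.8)),'R':((233.3,203),(272.8,194.5)),'blue':((179.7,266.4),(190.6,191.6)),'yel':((174.2,202.3),(243,166.6)),'marker':((347.2,274.7),(269.1,335.7)),'mand':((292.7,285.9),(226.6,286)),'tub':((251.5,152),(329.3,187.1))}
for k,(a,b) in P.items(): print(k,*tri(*ray('top',a),*ray('side',b)))
z={'L':.028,'R':.028,'blue':0,'yel':0,'drive':0,'pc':.105,'grip':.181,'pivot':.181}
for k in z: print(k,atz('top',P[k][0],z[k]),atz('side',P[k][1],z[k]))
def crop(c,x0,y0,x1,y1,f,n):
    im=cv2.imread(f'pics/{c}0.png')[y0:y1,x0:x1]; cv2.imwrite('pics/'+n,cv2.resize(im,None,fx=f,fy=f,interpolation=cv2.INTER_CUBIC))
crop('side',295,200,435,355,3.8,'c1.png');crop('side',210,170,310,240,8,'c2.png');crop('top',315,150,435,250,6,'c3.png');crop('top',210,180,270,260,7,'c4.png')
E
```

```text
drive [ 0.604  -0.2062  0.0054] 0.0023459044004749538
pc [ 0.5984 -0.249   0.107 ] 0.0003734708526237597
pointer [ 0.642  -0.2631  0.1562] 0.003957595695680187
grip [ 0.507  -0.1386  0.1826] 0.007514949009443492
pivot [ 0.6253 -0.1619  0.1975] 0.003987649595415739
L [0.4632 0.1381 0.0449] 0.004242297807673576
R [0.5931 0.1455 0.0337] 0.0012887798111435528
blue [0.4248 0.2894 0.01  ] 0.0014965969866115867
yel [ 0.598   0.3152 -0.0151] 0.003414121329919414
marker [ 0.3996 -0.1588  0.0176] 0.002609370163992534
mand [ 0.3745 -0.0133  0.0216] 0.0045128418417705795
tub [0.7364 0.0976 0.019 ] 0.0034025322368773534
L [0.4609 0.1404 0.028 ] [0.4695 0.1494 0.028 ]
R [0.5931 0.1463 0.028 ] [0.5961 0.1494 0.028 ]
blue [0.4235 0.292  0.    ] [ 0.4275  0.2978 -0.    ]
yel [0.5979 0.3108 0.    ] [0.5905 0.3025 0.    ]
drive [ 0.6056 -0.2082  0.    ] [ 0.6051 -0.2042  0.    ]
pc [ 0.5988 -0.2497  0.105 ] [ 0.5991 -0.2484  0.105 ]
grip [ 0.5104 -0.1407  0.181 ] [ 0.5041 -0.1364  0.181 ]
pivot [ 0.6298 -0.1672  0.181 ] [ 0.6327 -0.154   0.181 ]
```

View pics/c1.png

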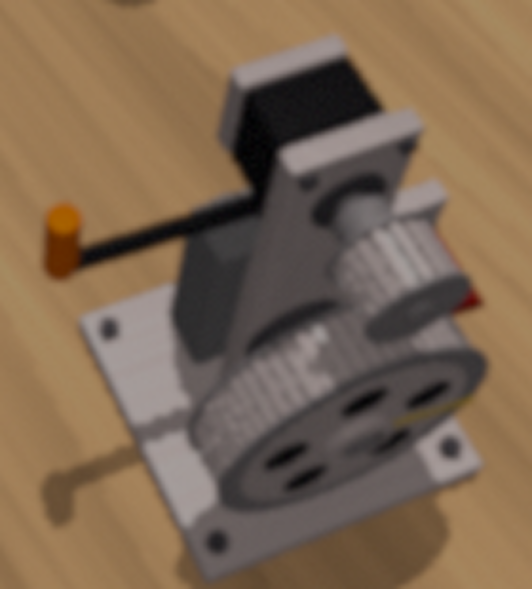

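View pics/c2.png

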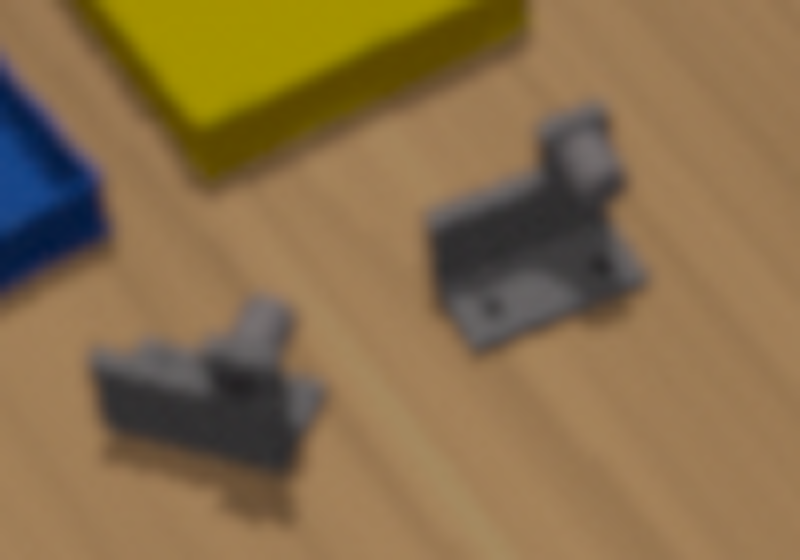

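View pics/c3.png

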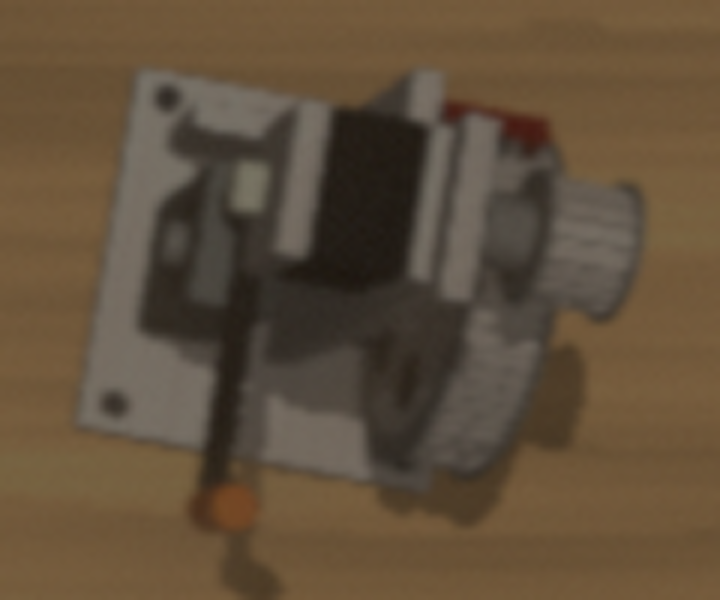

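View pics/c4.png

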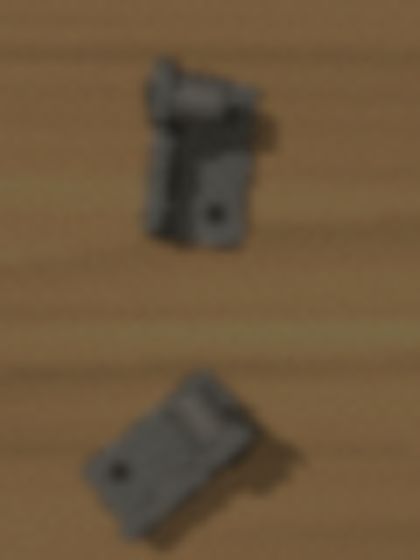

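```bash
cat > fit.py <<'E'
from h import *
from scipy.optimize import least_squares
np.set_printoptions(precision=4,suppress=True)
C={c:ctrl.camera_params(c) for c in('top','side')}
obs=[((0,0,0),(361.9,199.6),(361.7,306.1)),((0,-50,105),(388.7,197.6),(381.8,302.4)),((-110,48,181),(353,232.1),(309.1,262.4)),((15,48,181),(363.3,180.4),(369.7,237.6)),((49.5,-50,164),(400,177.8),(411.3,284.6))]
pl=[((95,1,12),(337.8,162),None),((-75,1,12),(328,221.3),(316.05,284.7)),((-75,-1,12),(386.3,231.7),(349.5,350.5)),((95,-1,12),None,(421.3,320.5))]
def W(p,q):
    q=np.array(q)/1e3;c,s=np.cos(p[2]),np.sin(p[2]);return np.array([p[0]+c*q[0]-s*q[1],p[1]+s*q[0]+c*q[1],q[2]])
def res(p):
    r=[]
    for q,t,s in obs+pl:
        q=list(q)
        if abs(q[1])==1:q[1]=p[3]*1e3 if q[1]>0 else p[4]*1e3
        w=W(p,q)
        for c,o in(('top',t),('side',s)):
            if o is not None:r+=list(proj(c,w)-o)
    return np.array(r)
f=least_squares(res,[.6,-.2,0,.09,-.07],loss='soft_l1')
if __name__=='__main__':
    print(f.x,np.rad2deg(f.x[2]));print(res(f.x).reshape(-1,2))
    for q in [(0,-50,105),(-110,48,181),(15,48,181)]:print(q,W(f.x,q))
E
python3 fit.py
```

```text
[ 0.6054 -0.2033 -0.1768  0.0795 -0.0804] -10.127401843988157
[[-1.7272  0.0853]
 [-0.1515 -0.3922]
 [ 1.1464  0.8778]
 [ 0.4241  2.3894]
 [-1.6996  2.1535]
 [ 0.7315 -0.2346]
 [-3.6497  0.5215]
 [-0.0837  2.7186]
 [ 0.8099 -2.6342]
 [ 0.53   -3.4932]
 [ 0.4684 -1.3182]
 [ 0.4407 -0.3429]
 [-1.0345 -0.2382]
 [-0.3366 -0.5197]
 [-0.5341  0.9058]
 [ 0.0268 -0.1546]]
(0, -50, 105) [ 0.5966 -0.2525  0.105 ]
(-110, 48, 181) [ 0.5055 -0.1367  0.181 ]
(15, 48, 181) [ 0.6286 -0.1587  0.181 ]
```

```bash
cat > fb.py <<'E'
from fit import *
# mark
p=f.x; n=W(p,(0,1,0))-W(p,(0,0,0)); n/=np.linalg.norm(n); q0=W(p,(0,-67,0))
for uv in [(400.3,310),(409,307.5),(418.7,305.8)]:
    o,d=ray('side',uv); X=o+d*((q0-o)@n)/(d@n); c,s=np.cos(p[2]),np.sin(p[2]); r=X-W(p,(0,0,0)); x=c*r[0]+s*r[1]; z=r[2]-.105
    print('mark r',np.hypot(x,z),'from top deg',np.rad2deg(np.arctan2(x,z)),'joint',np.arctan2(x,z)-np.deg2rad(40))
print(atz('side',(223.1,223.75),0),atz('side',(246.9,228.75),0))
print(atz('side',(265,208.75),0),atz('side',(270,214),0),atz('side',(290.6,204.4),.006))
def fitb(obs,p0):
    g=lambda p:np.concatenate([proj(c,W(p,q))-o for c,q,o in obs])
    r=least_squares(g,p0,loss='soft_l1');return r.x,g(r.x).reshape(-1,2)
t=lambda u,v:(210+u/7,180+v/7); s=lambda u,v:(210+u/8,170+v/8)
L=[('side',(-24,-4,0),s(108,432)),('side',(40,-4,0),s(290,472)),('side',(-24,-4,36),s(92,355)),('side',(40,32,6),s(325,385)),
('top',(-24,32,6),t(88,468)),('top',(-24,-4,36),t(130,542)),('top',(40,-4,58),t(260,430)),
('top',(0,0,28),(235.1,252.6)),('side',(0,0,28),(229.1,215.8))]
Rr=[('side',(-24,-32,0),s(478,352)),('side',(40,-32,6),s(648,275)),('side',(-24,4,36),s(430,212)),
('top',(-24,-32,6),t(243,248)),('top',(-24,4,36),t(145,238)),('top',(40,4,58),t(152,58)),('top',(0,0,28),(233.3,203)),('side',(0,0,28),(272.8,194.5))]
for o,p0 in((L,[.47,.145,-.85]),(Rr,[.595,.148,0])):
    x,r=fitb(o,p0);print(x,np.rad2deg(x[2]));print(r)
    for c in('side','top'):
        im=cv2.imread(f'pics/{c}0.png');S=8
        im=cv2.resize(im,None,fx=S,fy=S,interpolation=cv2.INTER_CUBIC)
        sg=1 if o is L else -1
        E=[[(-24,-4*sg,0),(40,-4*sg,0),(40,32*sg,0),(-24,32*sg,0),(-24,-4*sg,0)],[(-24,-4,36),(16,-4,36),(16,-4,58),(40,-4,58),(40,4,58),(16,4,58),(16,4,36),(-24,4,36),(-24,-4,36)],[(-24,-4*sg,0),(-24,-4*sg,36)],[(40,-4*sg,0),(40,-4*sg,58)]]
        for e in E:
            pts=np.array([(proj(c,W(x,q))+.5)*S for q in e]).astype(int);cv2.polylines(im,[pts],False,(0,255,0),1)
        m=((proj(c,W(x,(0,0,28))))*S).astype(int)
        cv2.imwrite(f"pics/o_{'L' if sg>0 else 'R'}_{c}.png",im[m[1]-200:m[1]+200,m[0]-200:m[0]+200])
a=[np.hstack([cv2.imread(f'pics/o_{k}_{c}.png') for c in('side','top')]) for k in 'LR']
cv2.imwrite('pics/o.png',cv2.resize(np.vstack(a),(600,600)))
E
python3 fb.py
```

```text
mark r 0.03742633805752443 from top deg 116.77641645185598 joint 1.340001254967229
mark r 0.05964748768653467 from top deg 113.22117977974308 joint 1.2779506693512133
mark r 0.08964643270393514 from top deg 114.93946306512693 joint 1.3079403701631467
[0.4522 0.1557 0.    ] [0.4952 0.1099 0.    ]
[0.5656 0.1397 0.    ] [0.5676 0.1182 0.    ] [0.6264 0.112  0.006 ]
[ 0.4682  0.1407 -0.8745] -50.1076100963288
[[-1.4444 -0.0224]
 [-0.437   1.2346]
 [-1.2784  1.002 ]
 [ 0.1011 -0.4285]
 [-1.2405 -0.5352]
 [ 0.0744 -0.451 ]
 [-0.1463 -0.2143]
 [-0.0898 -2.7671]
 [ 1.184   2.6251]]
[ 0.5913  0.1466 -0.0791] -4.533690509960311
[[-0.3725  0.8773]
 [ 0.392  -0.2238]
 [-1.2281 -0.1647]
 [ 0.0746 -1.3097]
 [-0.127  -1.7861]
 [ 0.2235 -1.0616]
 [-0.1442  0.6805]
 [-1.0306  1.4703]]
```

View pics/o.png

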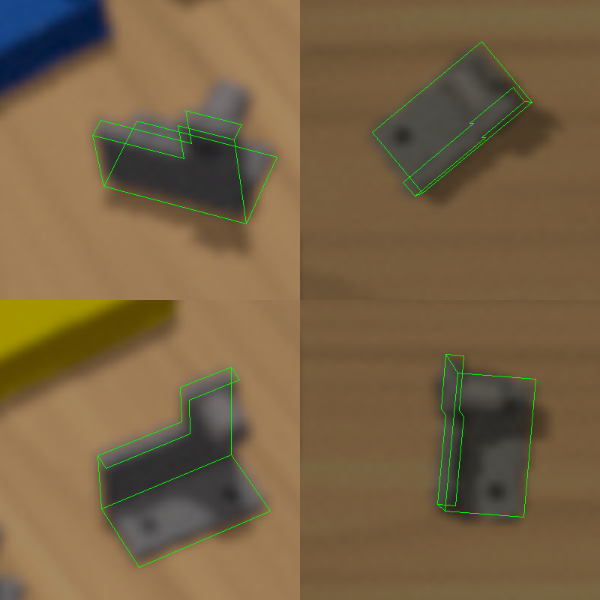

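```bash
python3 - <<'E'
import cv2,numpy as np
a=cv2.imread('pics/side0.png')[198:238,215:255];b=cv2.imread('pics/top0.png')[225:265,215:255]
r=lambda i:cv2.convertScaleAbs(cv2.resize(i,(400,400),interpolation=cv2.INTER_LANCZOS4),alpha=1.6)
cv2.imwrite('pics/z.png',np.hstack([r(a),r(b)]))
E
```

```text
(no output)
```

View pics/z.png

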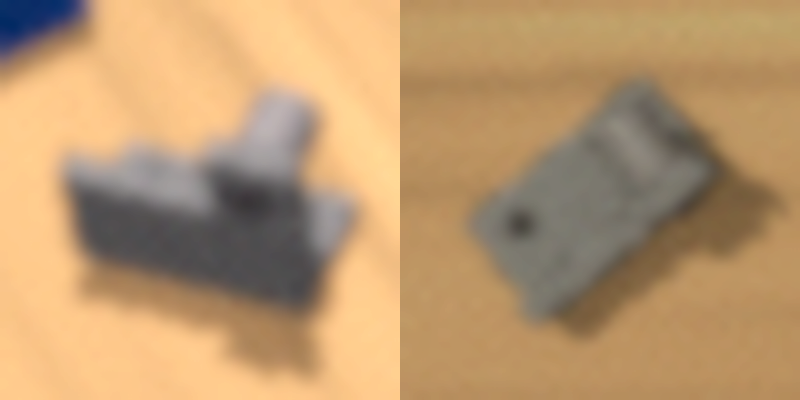

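```bash
cat > plan.py <<'E'
from fit import *
G=np.array([.164,0,0])
P=np.array([f.x[0],f.x[1],f.x[2]])
def cur():
    s=ctrl.get_state();return np.array(s['position']),R.from_rotvec(s['tool_rot'])
def down(yaw,flip=0):
    # x down, tool y = world dir at angle yaw
    x=np.array([0,0,-1.]);y=np.array([np.cos(yaw),np.sin(yaw),0]);return R.from_matrix(np.stack([x,y,np.cross(x,y)],1))
def rows(goal_g,Rg,n=None,pose=None,g=87,pr=1):
    """straight to grasp point goal; returns rows"""
    p,Rc=pose if pose else cur()
    pg=np.array(goal_g)-Rg.apply(G)
    rv=(Rc.inv()*Rg).as_rotvec();d=np.linalg.norm(pg-p)
    need=max(int(np.ceil(d/.060)),int(np.ceil(np.linalg.norm(rv)/.18)),1)
    n=n or need; p0,R0=p.copy(),Rc;out=[]
    for i in range(1,n+1):
        tp=p0+(pg-p0)*i/n;tr=R0*R.from_rotvec(rv*i/n)
        sh=np.round(Rc.inv().apply(tp-p)*1e3);tn=np.round((Rc.inv()*tr).as_rotvec(),2)
        p=p+Rc.apply(sh/1e3);Rc=Rc*R.from_rotvec(tn);out.append([int(v) for v in sh]+[float(v) for v in tn]+[g])
    if pr:
        print('need',need,'n',n)
        for o in out:print(o)
        print('end err mm',(p-pg)*1e3,'rot',(Rc.inv()*Rg).as_rotvec())
    return (p,Rc)
def show():
    s=ctrl.get_state();p,Rc=cur();print('t',s['time'],'grasp pt',p+Rc.apply(G),'TCP',p,'\naxes x',Rc.as_matrix()[:,0],'y',Rc.as_matrix()[:,1],'\nq',s['joint_positions'],'F',s['ft_force'],'w',s['grip_width']*87)
E
python3 - <<'E'
from plan import *
show()
print(P)
for nm,cs,z in (('blue',[(148,247),(206,242),(208,293),(149,296)],.03),('yel',[(148,181),(204,181),(204,232),(147,232)],.03)):
    c=np.array([atz('top',q,z) for q in cs]);print(nm,c.mean(0),c[:,:2].tolist())
E
```

```text
Traceback (most recent call last):
  File "plan.py", line 1, in <module>
    from fit import *
  File "fit.py", line 18, in <module>
    f=least_squares(res,[.6,-.2,0,.09,-.07],loss='soft_l1')
  File "fit.py", line 16, in res
    if o is not None:r+=list(proj(c,w)-o)
                             ~~~~^^^^^
  File "h.py", line 12, in proj
    p=ctrl.camera_params(cam);K=np.array(p['K']);T=np.array(p['world_to_cam'])
ValueError: time passes only in moves, steps and waits
```

```bash
python3 - <<'E'
import pickle
from bench import ctrl
try:
    pickle.dump({c:ctrl.camera_params(c) for c in('top','side')},open('cam.pkl','wb'));print('ok')
except Exception as e: print(e)
print(ctrl.get_state()['time'])
E
sed -i 's/^from bench import ctrl/from bench import ctrl\nimport pickle,os\n_C=pickle.load(open("cam.pkl","rb"))/; s/ctrl.camera_params(cam)/_C[cam]/' h.py
sed -i 's/^C=.*//' fit.py
python3 - <<'E'
from plan import *
show()
print(P)
for nm,cs,z in (('blue',[(148,247),(206,242),(208,293),(149,296)],.03),('yel',[(148,181),(204,181),(204,232),(147,232)],.03)):
    c=np.array([atz('top',q,z) for q in cs]);print(nm,c.mean(0),c[:,:2].tolist())
E
```

```text
ok
1.4
t 1.4 grasp pt [ 0.2708 -0.5909  0.2408] TCP [ 0.2708 -0.5909  0.4048] 
axes x [ 0.     -0.0001 -1.    ] y [ 0.4167 -0.9091  0.0001] 
q [ 1.1551  0.3211 -0.0701  1.4505  0.0226  1.3708 -0.0569] F [ 0.1374 -0.8203  0.4564] w 86.87145991916981
[ 0.6054 -0.2033 -0.1768]
blue [0.4177 0.2899 0.03  ] [[0.47625084804192624, 0.36932683536161864], [0.48902717734910617, 0.21731942053326148], [0.35616746790419795, 0.21007962794251936], [0.3493252327683003, 0.3629986926640343]]
yel [0.5839 0.299  0.03  ] [[0.6520858435220559, 0.3745143910358873], [0.6523408472755672, 0.2251689896852081], [0.5154730701332572, 0.223010215285815], [0.5157166011282386, 0.37311501331703667]]
```

```bash
python3 - <<'E'
from plan import *
yaw=np.deg2rad(80)
g=W(P,(-110,48,188)); print(g)
ps=rows([g[0],g[1],.30],down(yaw),n=15)
rows(g,down(yaw),pose=ps)
E
```

```text
[ 0.5055 -0.1367  0.188 ]
need 15 n 15
[-4, -21, -27, -0.17, 0.0, -0.0, 87]
[-4, -16, -30, -0.17, 0.0, -0.0, 87]
[-4, -11, -32, -0.17, 0.0, -0.0, 87]
[-4, -5, -34, -0.17, 0.0, 0.0, 87]
[-4, 0, -34, -0.17, 0.0, 0.0, 87]
[-4, 7, -33, -0.16, 0.0, 0.0, 87]
[-4, 11, -33, -0.17, 0.0, 0.0, 87]
[-4, 17, -29, -0.17, 0.0, 0.0, 87]
[-4, 22, -27, -0.17, 0.0, 0.0, 87]
[-4, 25, -22, -0.17, 0.0, 0.0, 87]
[-3, 29, -18, -0.17, 0.0, 0.0, 87]
[-4, 32, -12, -0.17, 0.0, 0.0, 87]
[-4, 33, -7, -0.17, 0.0, 0.0, 87]
[-4, 34, -1, -0.17, 0.0, 0.0, 87]
[-4, 34, 5, -0.17, 0.0, 0.0, 87]
end err mm [ 0.3104 -0.3636 -0.2649] rot [0.0027 0.     0.    ]
need 2 n 2
[56, 0, 0, 0.0, 0.0, 0.0, 87]
[56, 0, 0, 0.0, 0.0, 0.0, 87]
end err mm [ 0.3124 -0.3694 -0.2649] rot [0.0027 0.     0.    ]
```

```bash
python3 -m crank '[-4,-21,-27,-0.17,0,0,87, -4,-16,-30,-0.17,0,0,87, -4,-11,-32,-0.17,0,0,87, -4,-5,-34,-0.17,0,0,87, -4,0,-34,-0.17,0,0,87]' 20
python3 -m crank '[-4,7,-33,-0.16,0,0,87, -4,11,-33,-0.17,0,0,87, -4,17,-29,-0.17,0,0,87, -4,22,-27,-0.17,0,0,87, -4,25,-22,-0.17,0,0,87]'
python3 - <<'E'
from plan import *
show()
g=W(P,(-110,48,188))
rows([g[0],g[1],.30],down(np.deg2rad(80)))
E
```

```text
time: 2.02
position: [0.3493, -0.4383, 0.425]
tool_rot: [1.416, 1.06, -1.416]
ft_force: [-0.3, -0.3, 0.2]
grip_width: 1.002
time: 2.65
position: [0.4275, -0.287, 0.4451]
tool_rot: [0.791, 1.421, -0.792]
ft_force: [-0.2, -0.0, -0.3]
grip_width: 1.004
t 2.65 grasp pt [ 0.4276 -0.2871  0.2811] TCP [ 0.4275 -0.287   0.4451] 
axes x [ 0.0004 -0.0005 -1.    ] y [0.85   0.5268 0.0001] 
q [ 0.9551  0.0336 -0.4234  1.7071  0.0143  1.4032  1.0844] F [-0.2033 -0.0472 -0.2502] w 87.33541475252723
need 5 n 5
[-4, 29, -17, -0.17, 0.0, 0.0, 87]
[-4, 32, -12, -0.17, 0.0, 0.0, 87]
[-3, 33, -7, -0.16, 0.0, 0.0, 87]
[-4, 34, -1, -0.17, 0.0, 0.0, 87]
[-4, 34, 4, -0.17, 0.0, 0.0, 87]
end err mm [0.0431 0.4755 0.0773] rot [-0.0015  0.0005  0.0005]
```

```bash
python3 -m crank '[-4,29,-17,-0.17,0,0,87, -4,32,-12,-0.17,0,0,87, -3,33,-7,-0.16,0,0,87, -4,34,-1,-0.17,0,0,87, -4,34,4,-0.17,0,0,87]'
python3 - <<'E'
from plan import *
show()
save('side','s1.png');save('top','t1.png')
import cv2
cv2.imwrite('pics/v1.png',np.hstack([cv2.resize(cv2.imread('pics/s1.png')[180:360,220:440],(400,327)),cv2.resize(cv2.imread('pics/t1.png')[120:300,260:480],(400,327))]))
E
```

```text
time: 3.28
position: [0.5064, -0.1369, 0.4641]
tool_rot: [0.138, 1.566, -0.139]
ft_force: [0.5, -1.1, -0.6]
grip_width: 0.996
t 3.275 grasp pt [ 0.5064 -0.137   0.3001] TCP [ 0.5064 -0.1369  0.4641] 
axes x [ 0.0004 -0.0005 -1.    ] y [ 0.1755  0.9845 -0.0004] 
q [ 0.7891  0.0595 -0.5972  1.6498  0.0341  1.4422  1.5828] F [ 0.4563 -1.1461 -0.5832] w 86.68858097850993
```

View pics/v1.png

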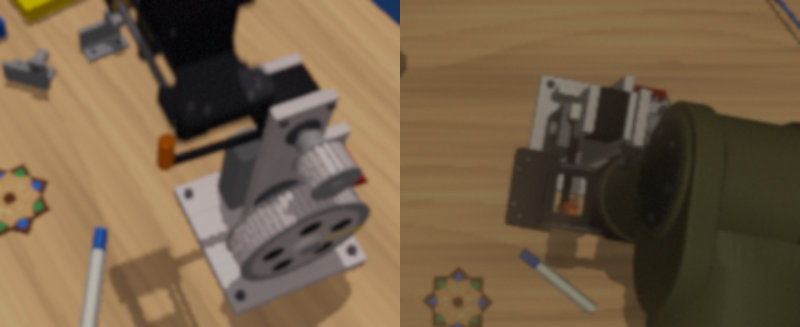

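```bash
python3 - <<'E'
import cv2,numpy as np
cv2.imwrite('pics/v2.png',np.hstack([cv2.resize(cv2.imread('pics/s1.png'),(400,300)),cv2.resize(cv2.imread('pics/t1.png'),(400,300))]))
E
```

```text
(no output)
```

View pics/v2.png

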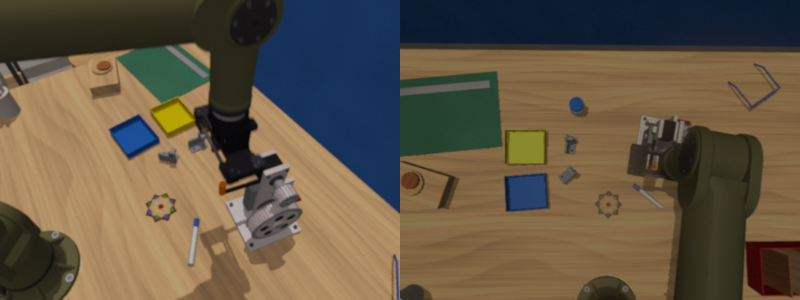

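```bash
python3 -m crank '[56,0,0,0,0,0,87, 56,0,0,0,0,0,87, 0,0,0,0,0,0,10, 0,0,0,0,0,0,10, 0,0,0,0,0,0,10]' 15
python3 - <<'E'
from plan import *
show()
# twist of -0.18 about pivot, in tool frame
p,Rc=cur(); piv=W(P,(15,48,181)); 
for a in (-.18,.18):
    q=R.from_rotvec([0,0,a]); pn=piv+q.apply(p-piv); print(Rc.inv().apply(pn-p)*1e3,(Rc.inv()*q*Rc).as_rotvec())
E
```

```text
time: 4.0
position: [0.507, -0.1382, 0.3546]
tool_rot: [0.142, 1.562, -0.144]
ft_force: [-0.8, -0.4, -0.3]
grip_width: 0.743
t 4.0 grasp pt [ 0.5077 -0.1385  0.1906] TCP [ 0.507  -0.1382  0.3546] 
axes x [ 0.0043 -0.0018 -1.    ] y [ 0.1813  0.9834 -0.001 ] 
q [ 0.778   0.125  -0.6006  1.8099  0.076   1.2247  1.544 ] F [-0.7936 -0.4111 -0.3421] w 64.67602883659599
[-0.015  22.099   1.6537] [ 0.18    0.0002 -0.0008]
[  0.0331 -22.038    2.3293] [-0.18   -0.0002  0.0008]
```

Fingers are still closing; give them time.

```bash
python3 -m crank '[0,0,0,0,0,0,10, 0,0,0,0,0,0,10, 0,0,0,0,0,0,10, 0,0,0,0,0,0,10, 0,0,0,0,0,0,10]'
python3 -c "
from plan import *
show()"
```

```text
time: 4.62
position: [0.506, -0.1379, 0.3517]
tool_rot: [0.143, 1.566, -0.143]
ft_force: [-0.4, -1.2, 0.1]
grip_width: 0.195
t 4.625 grasp pt [ 0.5059 -0.1379  0.1877] TCP [ 0.506  -0.1379  0.3517] 
axes x [-0.0002 -0.0001 -1.    ] y [ 0.1807  0.9835 -0.0001] 
q [ 0.7777  0.1271 -0.6006  1.8139  0.0763  1.2238  1.5439] F [-0.4458 -1.2358  0.0532] w 16.999890294724015
```

```bash
python3 -m crank '[0,22,2,0.18,0,0,10, 0,22,2,0.18,0,0,10, 0,22,2,0.18,0,0,10, 0,22,2,0.18,0,0,10, 0,18,2,0.15,0,0,10]'
python3 - <<'E'
from plan import *
show()
save('side','s2.png')
g=W(P,(15-125*np.cos(.87),48+125*np.sin(.87),188));print('expect',g)
p,Rc=cur();gp=p+Rc.apply(G);piv=W(P,(15,48,188));v=gp-piv;print('r',np.linalg.norm(v[:2]),'clamp',P[2]+np.pi-np.arctan2(v[1],v[0]))
E
```

```text
time: 5.25
position: [0.5664, -0.0534, 0.3517]
tool_rot: [0.822, 1.41, -0.823]
ft_force: [-0.8, -0.1, 2.8]
grip_width: 0.202
t 5.25 grasp pt [ 0.5662 -0.0534  0.1877] TCP [ 0.5664 -0.0534  0.3517] 
axes x [-0.0008 -0.     -1.    ] y [ 0.8705  0.4922 -0.0007] 
q [ 0.5674  0.2299 -0.5935  1.7104  0.135   1.2432  0.4571] F [-0.7657 -0.0813  2.8118] w 17.537397082967566
expect [ 0.566  -0.0505  0.188 ]
r 0.1223753736592456 clamp 0.878223918871186
```

View pics/s2.png

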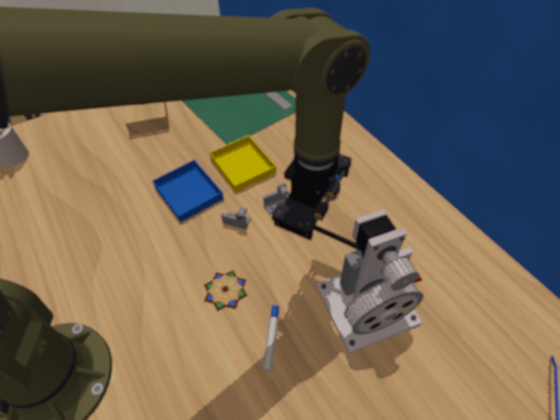

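```bash
python3 -m crank '[0,4,0,0.03,0,0,10, 0,0,0,0,0,0,10, 0,-2,0,0,0,0,87, 0,0,0,0,0,0,87, 0,0,0,0,0,0,87]'
python3 - <<'E'
from plan import *
show()
E
```

```text
time: 5.92
position: [0.5676, -0.0538, 0.3517]
tool_rot: [0.842, 1.401, -0.843]
ft_force: [0.7, 0.8, 0.3]
grip_width: 0.458
t 5.925 grasp pt [ 0.5676 -0.0539  0.1877] TCP [ 0.5676 -0.0538  0.3517] 
axes x [-0.0001 -0.0007 -1.    ] y [ 0.8831  0.4692 -0.0004] 
q [ 0.5639  0.2317 -0.5899  1.7078  0.1361  1.2431  0.4308] F [0.7057 0.8261 0.317 ] w 39.822196665724455
```

```bash
cat > mk.py <<'E'
from plan import *
def overlay(src,out,js,box=(300,230,440,360),S=5.5,cam='side'):
    im=cv2.resize(cv2.imread('pics/'+src),None,fx=S,fy=S,interpolation=cv2.INTER_CUBIC)
    pt=lambda x,y,z:tuple(int(v) for v in (proj(cam,W(P,(x,y,z)))+.5)*S)
    for y in(-67,-33):
        pts=np.array([pt(75*np.sin(a),y,105+75*np.cos(a)) for a in np.linspace(0,2*np.pi,90)]);cv2.polylines(im,[pts],True,(0,255,0),1)
    for j in js:
        a=np.deg2rad(40)+j;cv2.line(im,pt(78*np.sin(a),-67,105+78*np.cos(a)),pt(95*np.sin(a),-67,105+95*np.cos(a)),(0,0,255),1);cv2.putText(im,f'{j:.2f}',pt(100*np.sin(a),-67,105+100*np.cos(a)),0,.5,(255,0,0),1)
    x0,y0,x1,y1=[int(v*S) for v in box];im=im[y0:y1,x0:x1];print(im.shape);cv2.imwrite('pics/'+out,cv2.resize(im,None,fx=min(1,800/im.shape[1],600/im.shape[0]),fy=min(1,800/im.shape[1],600/im.shape[0])))
E
python3 - <<'E'
from mk import *
overlay('s2.png','m2.png',[0,.5,.8,1.0,1.2],box=(330,240,440,350))
r=[ctrl.mark_of('side',n)[:2] for n in('pulley_center','mark','drive','pointer')];print(r)
show()
E
```

```text
(605, 605, 3)
[[{'at': [382.9, 302.9], 'confidence': 0.85}], [{'at': [414.2, 296.9], 'confidence': 0.8}], [{'at': [362.8, 308.1], 'confidence': 0.86}], [{'at': [413.5, 284.2], 'confidence': 0.74}]]
t 6.125 grasp pt [ 0.5677 -0.0533  0.1877] TCP [ 0.5678 -0.0533  0.3517] 
axes x [-0.     -0.0002 -1.    ] y [ 0.8828  0.4697 -0.0001] 
q [ 0.5634  0.2321 -0.5903  1.7075  0.1358  1.2431  0.4306] F [0.2787 0.5906 0.2792] w 55.67449563163751
```

View pics/m2.png

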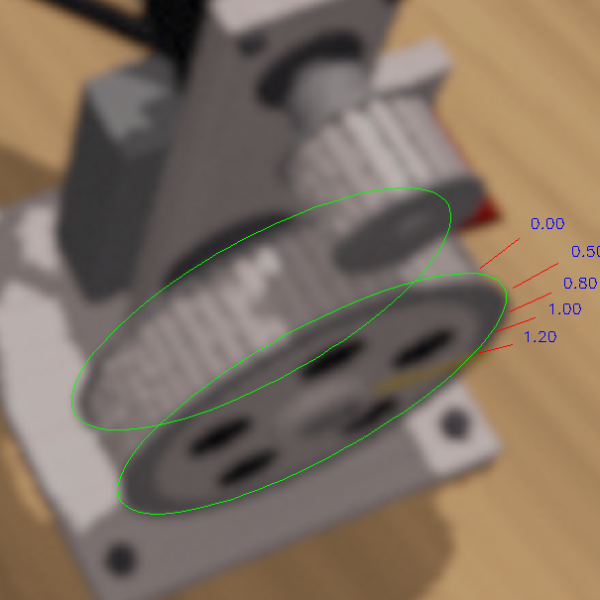

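```bash
cat >> plan.py <<'E'
def Rp(th):
    x=np.array([np.sin(th),0,-np.cos(th)]);y=np.array([0,1.,0]);M=np.stack([x,y,np.cross(x,y)],1)
    return R.from_rotvec([0,0,P[2]])*R.from_matrix(M)
def gp(th,r,y=-50):
    return W(P,(-r*np.sin(th),y,105+r*np.cos(th)))
E
python3 - <<'E'
from plan import *
p,Rc=cur();ps=(p+Rc.apply([-.1,0,0]),Rc)
th=np.deg2rad(42)
ps=rows(gp(th,165),Rp(th),pose=ps,g=50)
print(gp(th,165),ps[0])
rows(gp(th,72),Rp(th),pose=ps,g=50)
E
```

```text
need 7 n 7
[15, -34, 8, -0.12, -0.1, 0.05, 50]
[13, -36, 2, -0.13, -0.09, 0.05, 50]
[11, -36, -4, -0.12, -0.1, 0.04, 50]
[10, -36, -9, -0.12, -0.1, 0.05, 50]
[6, -35, -15, -0.13, -0.1, 0.05, 50]
[3, -33, -19, -0.12, -0.09, 0.04, 50]
[0, -31, -23, -0.12, -0.1, 0.05, 50]
end err mm [-0.2803 -0.3543 -0.1721] rot [-0.0033 -0.0007  0.0019]
[ 0.4879 -0.2331  0.2276] [ 0.3796 -0.2142  0.3493]
need 2 n 2
[47, 0, 0, -0.0, -0.0, 0.0, 50]
[46, 1, 0, -0.0, -0.0, 0.0, 50]
end err mm [-0.1829  0.4665 -0.218 ] rot [-0.0033 -0.0007  0.0019]
```

```bash
python3 -m crank '[-50,0,0,0,0,0,60, -50,0,0,0,0,0,50, 15,-34,8,-0.12,-0.1,0.05,50, 13,-36,2,-0.13,-0.09,0.05,50, 11,-36,-4,-0.12,-0.1,0.04,50]'
python3 -m crank '[10,-36,-9,-0.12,-0.1,0.05,50, 6,-35,-15,-0.13,-0.1,0.05,50, 3,-33,-19,-0.12,-0.09,0.04,50, 0,-31,-23,-0.12,-0.1,0.05,50, 0,0,0,0,0,0,50]'
python3 - <<'E'
from plan import *
show();th=np.deg2rad(42);rows(gp(th,165),Rp(th),g=50)
save('side','s3.png');save('top','t3.png')
cv2.imwrite('pics/v3.png',np.hstack([cv2.resize(cv2.imread('pics/s3.png')[180:360,220:440],(400,327)),cv2.resize(cv2.imread('pics/t3.png')[120:300,260:480],(400,327))]))
E
```

```text
time: 6.75
position: [0.4867, -0.1223, 0.408]
tool_rot: [0.499, 1.174, -0.546]
ft_force: [-0.8, 0.6, 0.1]
grip_width: 0.579
time: 7.38
position: [0.3983, -0.2012, 0.3552]
tool_rot: [0.15, 0.901, -0.215]
ft_force: [-0.1, -0.3, 0.4]
grip_width: 0.574
t 7.375 grasp pt [ 0.497  -0.2212  0.2257] TCP [ 0.3983 -0.2012  0.3552] 
axes x [ 0.6019 -0.1219 -0.7892] y [0.2475 0.9681 0.0392] 
q [ 0.7008 -0.297  -0.1879  2.2532 -0.4443  0.5832  2.1084] F [-0.0679 -0.3355  0.3959] w 49.905751820075366
need 1 n 1
[-5, -17, -15, -0.08, -0.07, 0.02, 50]
end err mm [-0.1961  0.0353 -0.2556] rot [-0.0016 -0.0011 -0.0029]
```

View pics/v3.png

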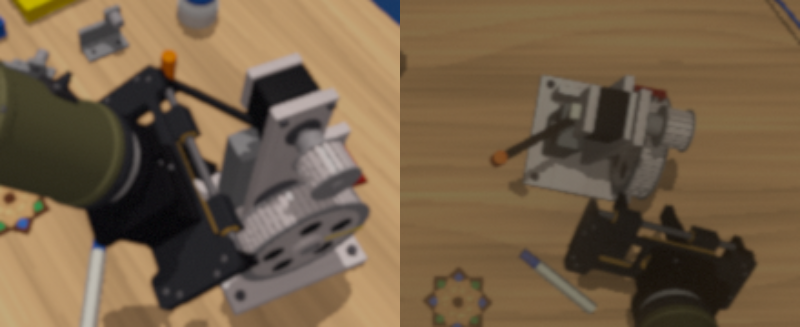

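```bash
python3 - <<'E'
from plan import *
rows(gp(np.deg2rad(42),125),Rp(np.deg2rad(36)),g=50)
rows(gp(np.deg2rad(42),125),Rp(np.deg2rad(42)),g=50)
E
```

```text
need 1 n 1
[35, -16, 3, -0.08, 0.04, 0.01, 50]
end err mm [ 0.3118  0.3709 -0.1889] rot [ 0.0009 -0.0051  0.0019]
need 1 n 1
[35, -18, -14, -0.08, -0.07, 0.02, 50]
end err mm [ 0.0513 -0.2482  0.0956] rot [ 0.0016  0.0005 -0.0038]
```

```bash
python3 -m crank '[17,-8,1,-0.04,0.02,0,50, 18,-8,2,-0.04,0.02,0.01,50, 0,0,0,0,0,0,50, 0,0,0,0,0,0,50, 0,0,0,0,0,0,50]'
python3 - <<'E'
from plan import *
show();
for t in(42,36):
  rows(gp(np.deg2rad(42),72),Rp(np.deg2rad(t)),g=50)
E
```

```text
time: 8.1
position: [0.4193, -0.2204, 0.3305]
tool_rot: [0.08, 0.944, -0.164]
ft_force: [0.1, -0.1, -1.4]
grip_width: 0.577
t 8.1 grasp pt [ 0.5137 -0.2375  0.1975] TCP [ 0.4193 -0.2204  0.3305] 
axes x [ 0.5753 -0.1046 -0.8113] y [ 0.1748  0.9846 -0.003 ] 
q [ 0.6851 -0.1889 -0.1674  2.2164 -0.4333  0.5534  2.213 ] F [ 0.145  -0.0917 -1.3567] w 50.18762721314129
need 1 n 1
[54, 0, -11, 0.0, -0.11, 0.0, 50]
end err mm [ 0.4705  0.2806 -0.0909] rot [0.0028 0.0015 0.0015]
need 1 n 1
[53, 0, 6, 0.0, -0.0, 0.0, 50]
end err mm [ 0.3468  0.3502 -0.1431] rot [ 0.0026 -0.0038  0.0018]
```

```bash
python3 -m crank '[18,0,2,0,0,0,47, 18,0,2,0,0,0,47, 17,0,2,0,0,0,47, 0,0,0,0,0,0,47, 0,0,0,0,0,0,47]' 20
python3 - <<'E'
from plan import *
show();
save('side','s4.png');save('top','t4.png')
cv2.imwrite('pics/v4.png',np.hstack([cv2.resize(cv2.imread('pics/s4.png')[220:360,270:440],(400,329)),cv2.resize(cv2.imread('pics/t4.png')[140:260,310:450],(400,343))[:329]]))
E
```

```text
time: 8.72
position: [0.4542, -0.2272, 0.2909]
tool_rot: [0.081, 0.944, -0.164]
ft_force: [0.3, 0.9, 0.0]
grip_width: 0.539
t 8.725 grasp pt [ 0.5485 -0.2443  0.1578] TCP [ 0.4542 -0.2272  0.2909] 
axes x [ 0.575  -0.1047 -0.8114] y [ 0.1751  0.9845 -0.003 ] 
q [ 0.6663 -0.0587 -0.1872  2.1924 -0.4393  0.4402  2.2169] F [0.305  0.8814 0.0126] w 46.913463682942854
```

View pics/v4.png

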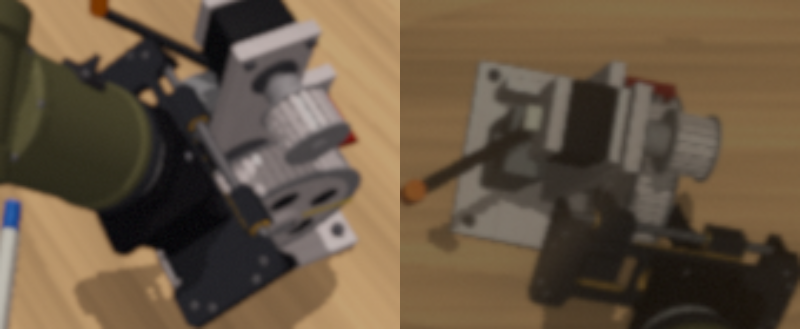

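```bash
python3 -m crank '[0,0,0,0,0,0,25, 0,0,0,0,0,0,25, 0,0,0,0,0,0,25, 0,0,0,0,0,0,25, 0,0,0,0,0,0,25]' 25
python3 - <<'E'
from plan import *
show()
def stroke(n,d,k=1.0):
    p,Rc=cur();c=W(P,(0,-50,105));ax=R.from_rotvec([0,0,P[2]]).apply([0,1,0])
    # rotate grasp point about shaft by -d each, tool tilt by k*d
    g=p+Rc.apply(G)
    for i in range(n):
        q=R.from_rotvec(-ax*d);g2=c+q.apply(g-c);R2=R.from_rotvec(-ax*d*k)*Rc
        p2=g2-R2.apply(G);print(np.round(Rc.inv().apply(p2-p)*1e3,1),np.round((Rc.inv()*R2).as_rotvec(),3));p,Rc,g=p2,R2,g2
    print('TCP',p)
stroke(3,.12);stroke(3,.12,.4)
E
```

```text
time: 9.45
position: [0.454, -0.2287, 0.2907]
tool_rot: [0.081, 0.944, -0.167]
ft_force: [-3.6, -4.3, 0.9]
grip_width: 0.388
t 9.45 grasp pt [ 0.5483 -0.2462  0.1576] TCP [ 0.454  -0.2287  0.2907] 
axes x [ 0.575  -0.1069 -0.8111] y [ 0.1776  0.9841 -0.0037] 
q [ 0.6671 -0.0575 -0.1855  2.192  -0.4387  0.4386  2.2171] F [-3.5524 -4.3021  0.8714] w 33.72763433716565
[  2.7   0.  -28.1] [ 0.   -0.12 -0.  ]
[  2.7   0.  -28.1] [ 0.   -0.12 -0.  ]
[  2.7   0.  -28.1] [ 0.   -0.12 -0.  ]
TCP [ 0.3988 -0.2188  0.2278]
[  1.7   0.  -16.3] [ 0.    -0.048 -0.   ]
[  2.3   0.  -16.2] [ 0.    -0.048 -0.   ]
[  2.9   0.  -16. ] [ 0.    -0.048 -0.   ]
TCP [ 0.421  -0.2228  0.255 ]
```

```bash
python3 -m crank '[3,0,-28,0,-0.12,0,25, 3,0,-28,0,-0.12,0,25, 3,0,-28,0,-0.12,0,25, 0,0,0,0,0,0,25, 0,0,0,0,0,0,25]'
python3 - <<'E'
from plan import *
show()
E
```

```text
time: 10.07
position: [0.4309, -0.2226, 0.2846]
tool_rot: [0.027, 0.783, -0.167]
ft_force: [10.8, -2.8, -17.2]
grip_width: 0.39
t 10.075 grasp pt [ 0.545  -0.2454  0.1691] TCP [ 0.4309 -0.2226  0.2846] 
axes x [ 0.6961 -0.1396 -0.7043] y [ 0.1598  0.9864 -0.0375] 
q [ 0.1774 -0.1483  0.3114  2.3265 -0.7286  0.2573  2.5731] F [ 10.8339  -2.7845 -17.214 ] w 33.95521411413634
```

```bash
python3 -m crank '[0,0,0,0,0,0,47, 0,0,0,0,0,0,47, 0,0,0,0,0,0,47, 0,0,0,0,0,0,47, 0,0,0,0,0,0,47]'
python3 - <<'E'
from plan import *
show()
rows(gp(np.deg2rad(40),71,-50.5),Rp(np.deg2rad(33)),g=47)
save('side','s5.png')
from mk import overlay
overlay('s5.png','m5.png',[.8,1,1.2],box=(330,240,440,350))
E
```

```text
time: 10.7
position: [0.4318, -0.2259, 0.2894]
tool_rot: [0.025, 0.774, -0.174]
ft_force: [0.2, -0.3, 0.2]
grip_width: 0.542
t 10.7 grasp pt [ 0.5469 -0.2501  0.1751] TCP [ 0.4318 -0.2259  0.2894] 
axes x [ 0.7017 -0.1473 -0.6971] y [ 0.1653  0.9854 -0.0418] 
q [ 0.183  -0.1518  0.31    2.3212 -0.7282  0.2547  2.5737] F [ 0.2492 -0.3396  0.2117] w 47.14322781485857
need 2 n 2
[9, 1, 14, 0.02, 0.11, 0.01, 47]
[7, 1, 15, 0.01, 0.11, 0.02, 47]
end err mm [0.3217 0.1274 0.2641] rot [ 0.0047  0.0028 -0.0044]
(605, 605, 3)
```

View pics/m5.png

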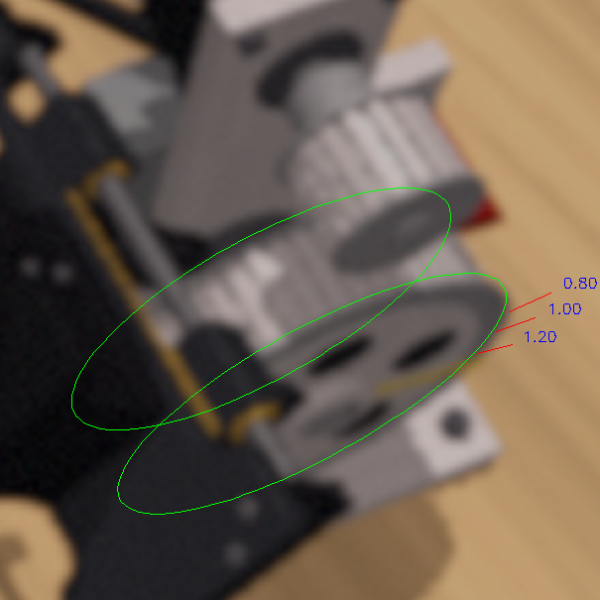

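```bash
python3 -m crank '[9,1,14,0.02,0.11,0.01,47, 7,1,15,0.01,0.11,0.02,47, 0,0,0,0,0,0,47, 0,0,0,0,0,0,47, 0,0,0,0,0,0,47]'
python3 - <<'E'
from plan import *
show()
rows(gp(np.deg2rad(40),71,-50.5),Rp(np.deg2rad(33)),g=47)
E
```

```text
time: 11.38
position: [0.4618, -0.2283, 0.2962]
tool_rot: [0.083, 0.98, -0.153]
ft_force: [0.4, -0.5, -0.1]
grip_width: 0.538
t 11.375 grasp pt [ 0.5516 -0.2434  0.1598] TCP [ 0.4618 -0.2283  0.2962] 
axes x [ 0.5475 -0.0919 -0.8317] y [0.1668 0.986  0.0008] 
q [ 0.3586 -0.053   0.1061  2.1666 -0.3468  0.4851  2.1321] F [ 0.3509 -0.5334 -0.0719] w 46.82796169256925
need 1 n 1
[0, -1, 2, 0.01, 0.01, -0.01, 47]
end err mm [-0.3633 -0.2461  0.3647] rot [-0.0028  0.0026  0.0042]
```

```bash
python3 -m crank '[0,-1,2,0,0,0,25, 0,0,0,0,0,0,25, 0,0,0,0,0,0,25, 0,0,0,0,0,0,25, 0,0,0,0,0,0,25]' 20
cat >> plan.py <<'E'
def stroke(n,d,k=0.0,g=25):
    p,Rc=cur();c=W(P,(0,-50,105));ax=R.from_rotvec([0,0,P[2]]).apply([0,1,0])
    gg=p+Rc.apply(G);v=R.from_rotvec([0,0,-P[2]]).apply(gg-c);print('theta',np.rad2deg(np.arctan2(-v[0],v[2])),'r',np.hypot(v[0],v[2]),'y',v[1])
    for i in range(n):
        g2=c+R.from_rotvec(-ax*d).apply(gg-c);R2=R.from_rotvec(-ax*d*k)*Rc
        p2=g2-R2.apply(G);print(np.round(Rc.inv().apply(p2-p)*1e3,1),np.round((Rc.inv()*R2).as_rotvec(),3));p,Rc,gg=p2,R2,g2
    print('TCP',p)
E
python3 - <<'E'
from plan import *
show()
stroke(5,.12);stroke(5,.12,-.3)
E
```

```text
time: 12.0
position: [0.4637, -0.2316, 0.298]
tool_rot: [0.083, 0.978, -0.157]
ft_force: [0.3, -5.7, -1.8]
grip_width: 0.388
t 12.0 grasp pt [ 0.5536 -0.2473  0.1618] TCP [ 0.4637 -0.2316  0.298 ] 
axes x [ 0.5482 -0.0955 -0.8309] y [ 0.1698  0.9855 -0.0013] 
q [ 0.3608 -0.0489  0.1079  2.159  -0.3446  0.4866  2.1313] F [ 0.3414 -5.7274 -1.813 ] w 33.75079789568842
theta 37.30241819628137 r 0.07136643210588078 y -0.0023763193245328893
[ 1.   0.  -8.5] [0. 0. 0.]
[ 2.   0.  -8.3] [0. 0. 0.]
[ 3.  0. -8.] [0. 0. 0.]
[ 4.   0.  -7.6] [0. 0. 0.]
[ 4.8  0.  -7.1] [0. 0. 0.]
TCP [ 0.4396 -0.2273  0.2637]
theta 37.30241819628137 r 0.07136643210588078 y -0.0023763193245328893
[ 1.1  0.  -2.6] [0.    0.036 0.   ]
[ 2.4  0.  -2.3] [0.    0.036 0.   ]
[ 3.7  0.  -1.9] [0.    0.036 0.   ]
[ 4.9 -0.  -1.2] [0.    0.036 0.   ]
[ 5.9 -0.  -0.4] [0.    0.036 0.   ]
TCP [ 0.465  -0.2319  0.2778]
```

```bash
python3 -m crank '[1,-1,-8.5,0,0,0,25, 2,0,-8,0,0,0,25, 3,0,-8,0,0,0,25, 4,0,-7.5,0,0,0,25, 5,0,-7,0,0,0,25]'
python3 - <<'E'
from plan import *
show()
stroke(2,.12)
save('side','s6.png')
from mk import overlay
overlay('s6.png','m6.png',[0,.2,.4,.6,.8,1,1.2],box=(330,240,440,350))
E
```

```text
time: 12.62
position: [0.4406, -0.2275, 0.2648]
tool_rot: [0.082, 0.976, -0.155]
ft_force: [2.6, -2.5, 3.2]
grip_width: 0.384
t 12.625 grasp pt [ 0.5308 -0.243   0.1287] TCP [ 0.4406 -0.2275  0.2648] 
axes x [ 0.5501 -0.0944 -0.8297] y [ 0.1678  0.9858 -0.0009] 
q [ 0.3609 -0.0504  0.1258  2.2381 -0.427   0.4191  2.2351] F [ 2.5966 -2.5007  3.2172] w 33.40520375868783
theta 70.36694932305839 r 0.07055657858506104 y -0.0021357326185041125
[ 5.4  0.  -6.5] [0. 0. 0.]
[ 6.2  0.  -5.8] [0. 0. 0.]
TCP [ 0.4369 -0.2268  0.2483]
(605, 605, 3)
```

View pics/m6.png

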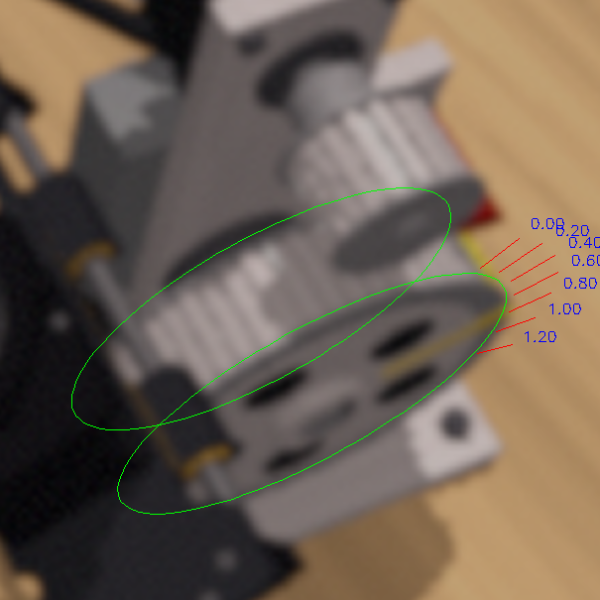

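```bash
python3 -m crank '[0,0,0,0,0,0,47, 0,0,0,0,0,0,47, 0,0,0,0,0,0,47, -5,0,7,0,0,0,47, -4,0,7.5,0,0,0,47]'
python3 - <<'E'
from plan import *
show()
rows(gp(np.deg2rad(38),71,-52.5),Rp(np.deg2rad(33)),g=47,n=3)
E
```

```text
time: 13.3
position: [0.4476, -0.2279, 0.2801]
tool_rot: [0.082, 0.979, -0.153]
ft_force: [-0.3, -0.7, -0.3]
grip_width: 0.536
t 13.3 grasp pt [ 0.5374 -0.243   0.1437] TCP [ 0.4476 -0.2279  0.2801] 
axes x [ 0.5478 -0.0923 -0.8315] y [0.1663 0.9861 0.0002] 
q [ 0.3625 -0.0587  0.1169  2.209  -0.3853  0.4546  2.186 ] F [-0.2699 -0.6599 -0.2907] w 46.667287726404226
need 1 n 3
[-2, 0, 8, 0.0, 0.0, -0.0, 47]
[-2, 0, 9, 0.01, 0.01, -0.0, 47]
[-1, -1, 8, -0.0, 0.0, -0.01, 47]
end err mm [ 0.0353 -0.371  -0.4163] rot [-0.002   0.003   0.0045]
```

```bash
python3 -m crank '[-2,0,8,0,0,0,47, -2,0,9,0,0,0,47, -1,-1,8,0,0,0,47, 0,0,0,0,0,0,25, 0,0,0,0,0,0,25]'
python3 -m crank '[0,0,0,0,0,0,25, 0,0,0,0,0,0,25, 1,0,-8.5,0,0,0,25, 2,0,-8,0,0,0,25, 3,0,-8,0,0,0,25]'
python3 - <<'E'
from plan import *
show()
stroke(2,.12)
save('side','s7.png');save('top','t7.png')
from mk import overlay
overlay('s7.png','m7.png',[0,.2,.4,.6],box=(330,240,440,350))
overlay('t7.png','m7t.png',[0,.2,.4,.6],box=(360,150,440,230),S=7,cam='top')
E
```

```text
time: 13.92
position: [0.4647, -0.2321, 0.2972]
tool_rot: [0.082, 0.98, -0.154]
ft_force: [0.0, -9.1, -2.9]
grip_width: 0.394
time: 14.55
position: [0.449, -0.2293, 0.2806]
tool_rot: [0.081, 0.975, -0.154]
ft_force: [3.9, 1.0, 2.8]
grip_width: 0.394
t 14.55 grasp pt [ 0.5395 -0.2447  0.1447] TCP [ 0.449  -0.2293  0.2806] 
axes x [ 0.5515 -0.0939 -0.8289] y [ 0.1667  0.986  -0.0008] 
q [ 0.3631 -0.0561  0.1179  2.2066 -0.392   0.4506  2.1934] F [3.9065 1.0033 2.8457] w 34.24864664193031
theta 55.47125821958366 r 0.06995361582809782 y -0.0022865064935741063
[ 3.5  0.  -7.6] [0. 0. 0.]
[ 4.4  0.  -7.1] [0. 0. 0.]
TCP [ 0.4414 -0.2279  0.2658]
(605, 605, 3)
(560, 560, 3)
```

View pics/m7.png

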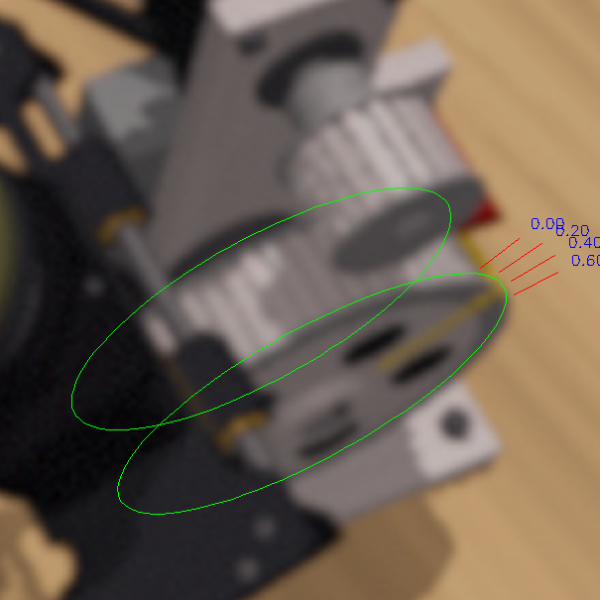

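View pics/m7t.png

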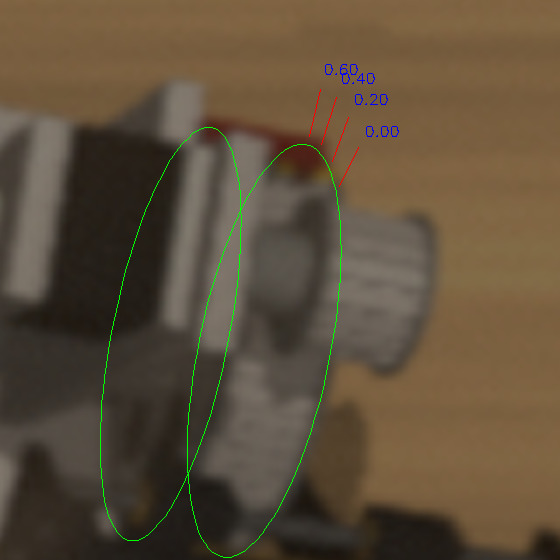

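```bash
cat > yel.py <<'E'
from plan import *
def yel(src,box=(385,270,432,330)):
    im=cv2.imread('pics/'+src).astype(float);b,g,r=im[...,0],im[...,1],im[...,2]
    s=(r+g)/2-b; m=np.zeros(s.shape,bool);x0,y0,x1,y1=box
    m[y0:y1,x0:x1]=True
    # inside pulley hull only, (metal is grey: wood excluded by ellipse)
    return s,m
if __name__=='__main__':
    import sys
    out=[]
    for n in sys.argv[1:]:
        s,m=yel(n)
        im=cv2.imread('pics/'+n)[270:330,385:432]
        ss=s[270:330,385:432];v=cv2.applyColorMap(np.clip(ss*2.5,0,255).astype(np.uint8),cv2.COLORMAP_JET)
        out.append(np.vstack([cv2.resize(x,(260,299),interpolation=cv2.INTER_NEAREST) for x in(im,v)]))
    cv2.imwrite('pics/y.png',np.hstack(out))
E
python3 yel.py s2.png s6.png s7.png
```

```text
(no output)
```

View pics/y.png

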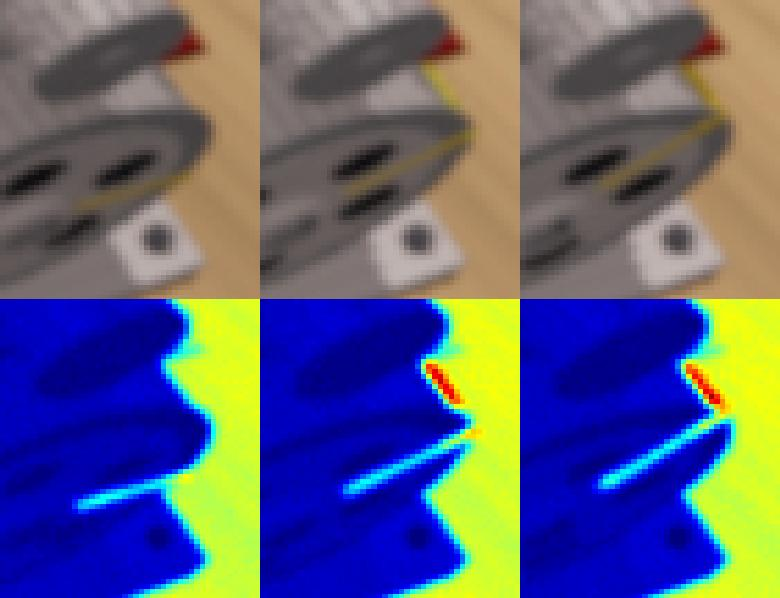

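```bash
cat > jf.py <<'E'
from plan import *
cv=lambda u,v:np.array([385+u/5.53-.5+.0,270+v/4.98-.5])
D=[(0,(82,206),(190,175),None),(1,(90,190),(210,131),(198,104)),(2,(86,182),(202,117),(198,106))]
def W3(p,q,d):
    return W(P,q)+np.array([d[0],d[1],d[2]])
def f3(x):
    j=x[:3];d=x[3:6];rho=x[6];r=[]
    for i,a,b,c in D:
        t=np.deg2rad(40)+j[i]
        pa=proj('side',W3(P,(rho*np.sin(t),-67,105+rho*np.cos(t)),d));pb=proj('side',W3(P,(75*np.sin(t),-67,105+75*np.cos(t)),d))
        r+=list(pa-cv(*a));
        l=(pb-pa)/np.linalg.norm(pb-pa);e=cv(*b)-pa;r+=[3*(l[0]*e[1]-l[1]*e[0])]
    r+=[(j[0]-j[1]-.577)/.03,(j[1]-j[2]-.3175)/.03]+list(np.array(d)/.003)
    return np.array(r)
o=least_squares(f3,[1.1,.55,.25,0,0,0,40]);print(o.x);print(f3(o.x))
E
python3 jf.py
```

```text
[ 1.156   0.5868  0.2838  0.0006 -0.003  -0.0004 26.6579]
[-0.2356 -0.2868 -0.2182  0.0108 -0.4188 -0.2773  0.0047  0.1737  0.4735
 -0.2586 -0.4832  0.1957 -0.9961 -0.1382]
```

```bash
python3 -m crank '[3.5,0,-7.5,0,0,0,25, 4.5,0,-7,0,0,0,25, 2,0,-2.2,0,0,0,25, 0,0,0,0,0,0,25, 0,0,0,0,0,0,25]'
python3 - <<'E'
from plan import *
show()
stroke(1,.05)
save('side','s8.png');save('top','t8.png')
from mk import overlay
overlay('t8.png','m8t.png',[0,.2,.4,.6],box=(360,150,440,230),S=7,cam='top')
E
python3 yel.py s6.png s7.png s8.png
```

```text
time: 15.28
position: [0.4402, -0.2277, 0.2612]
tool_rot: [0.082, 0.979, -0.154]
ft_force: [7.5, -2.1, 0.5]
grip_width: 0.388
t 15.275 grasp pt [ 0.5301 -0.2429  0.1249] TCP [ 0.4402 -0.2277  0.2612] 
axes x [ 0.5482 -0.0927 -0.8312] y [ 0.1665  0.986  -0.0002] 
q [ 0.3612 -0.0446  0.127   2.2405 -0.4364  0.4152  2.2468] F [ 7.4525 -2.0595  0.5365] w 33.77380653407948
theta 73.49136926903446 r 0.07004460529876423 y -0.0021923174365328433
[ 2.3  0.  -2.6] [0. 0. 0.]
TCP [ 0.4393 -0.2275  0.2578]
(560, 560, 3)
```

View pics/y.png

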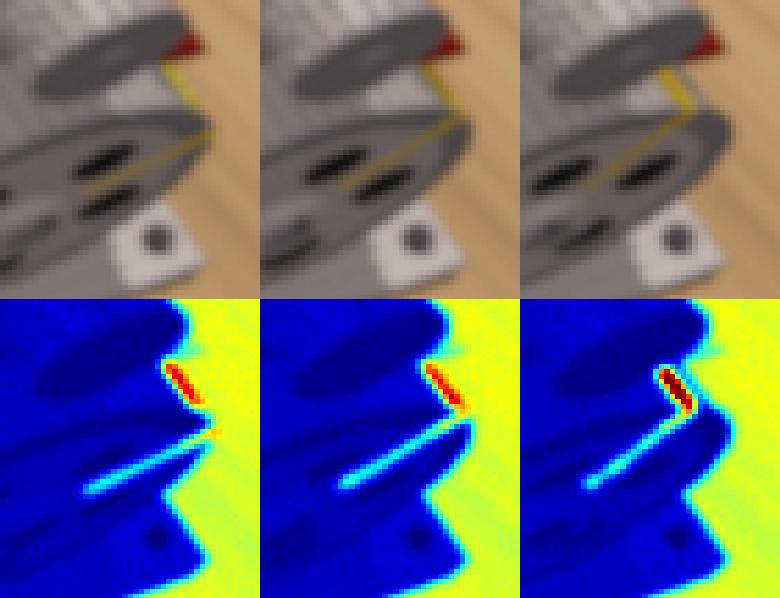

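View pics/m8t.png

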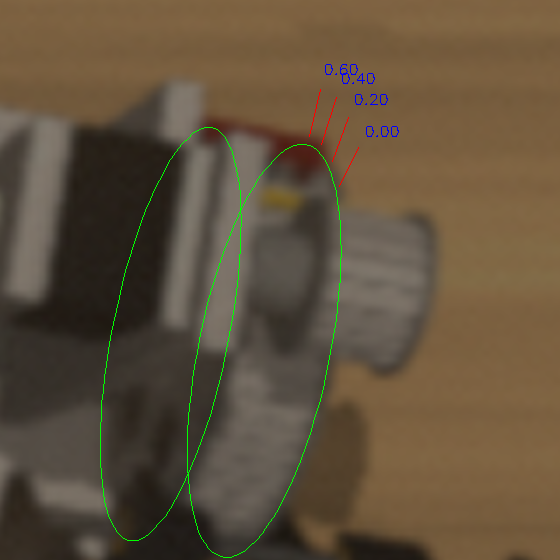

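```bash
cat > jf2.py <<'E'
import sys
from plan import *
cv=lambda u,v:np.array([385+u/5.53-.5,270+v/4.98-.5])
D=[(0,(82,206),(190,175)),(1,(90,190),(210,131)),(2,(86,182),(202,117)),(3,(70,186),(168,112))]
rot=[.577,.3175,.3145]
def f3(x):
    j=x[:4];d=x[4:7];rho=x[7];r=[]
    for i,a,b in D:
        t=np.deg2rad(40)+j[i];o=np.array(d)
        pa=proj('side',W(P,(rho*np.sin(t),-67,105+rho*np.cos(t)))+o);pb=proj('side',W(P,(75*np.sin(t),-67,105+75*np.cos(t)))+o)
        r+=list(pa-cv(*a));
        l=(pb-pa)/np.linalg.norm(pb-pa);e=cv(*b)-pa;r+=[3*(l[0]*e[1]-l[1]*e[0])]
    r+=[(j[k]-j[k+1]-rot[k])/.03 for k in range(3)]+list(np.array(d)/.003)
    return np.array(r)
o=least_squares(f3,[1.1,.55,.25,0,0,0,0,27]);print(o.x);print(f3(o.x))
d=o.x[4:7]
for y in(-67,-50,-33):
  for j in(0,.1,-.1):
    t=np.deg2rad(40)+j
    q=W(P,(75*np.sin(t),y,105+75*np.cos(t)));print(y,j,'side',proj('side',q+d),'top',proj('top',q))
print('pointer',proj('side',W(P,(49.5,-50,164))+d),proj('top',W(P,(49.5,-50,164))))
E
python3 jf2.py
python3 - <<'E'
from h import *
for n in ('mark','pointer','pulley_center'):
    for c in('side','top'): print(n,c,[(np.round(q['at'],1),round(q['confidence'],2)) for q in ctrl.mark_of(c,n)[:2]])
s=cv2.imread('pics/t8.png').astype(float);v=(s[...,2]+s[...,1])/2-s[...,0];sub=v[172:184,392:412];ys,xs=np.where(sub>0.7*sub.max());print('yellow top',xs.mean()+392,ys.mean()+172,sub.max())
v=np.clip(v,0,255)
a=cv2.resize(cv2.imread('pics/t8.png')[160:200,380:430],(800,600),interpolation=cv2.INTER_NEAREST);cv2.imwrite('pics/tz.png',cv2.convertScaleAbs(a,alpha=1.5))
E
```

```text
[ 1.1267  0.5552  0.2493 -0.0781 -0.0001 -0.0034 -0.0008 26.7851]
[-0.1505 -0.0588 -0.1385 -0.0987 -0.1298 -0.2197 -0.243   0.5231  0.76
  0.477  -0.5103 -0.2433 -0.1836 -0.3865  0.4303 -0.0243 -1.1443 -0.2708]
-67 0 side [417.5323 291.3307] top [407.5419 177.0684]
-67 0.1 side [419.423 291.558] top [407.0849 175.1962]
-67 -0.1 side [415.3048 291.3417] top [407.8869 179.2031]
-50 0 side [412.2111 283.4198] top [400.5063 175.8096]
-50 0.1 side [414.1141 283.6993] top [400.0926 173.9449]
-50 -0.1 side [409.9781 283.3785] top [400.8115 177.9375]
-33 0 side [407.0287 275.7154] top [393.4686 174.5504]
-33 0.1 side [408.9427 276.0442] top [393.0982 172.6931]
-33 -0.1 side [404.7913 275.6244] top [393.7341 176.6714]
pointer [413.0223 282.7729] [400.8099 175.1658]
mark side [(array([408.1, 279.8]), 0.78)]
mark top [(array([401.9, 176. ]), 0.8), (array([235.1, 250.7]), 0.41)]
pointer side [(array([414.8, 283.5]), 0.63)]
pointer top [(array([402.9, 177. ]), 0.8)]
pulley_center side [(array([380.2, 305. ]), 0.69)]
pulley_center top [(array([389.7, 199. ]), 0.89), (array([345.7, 273.7]), 0.71)]
yellow top 401.6666666666667 177.08333333333334 66.0
```

View pics/tz.png

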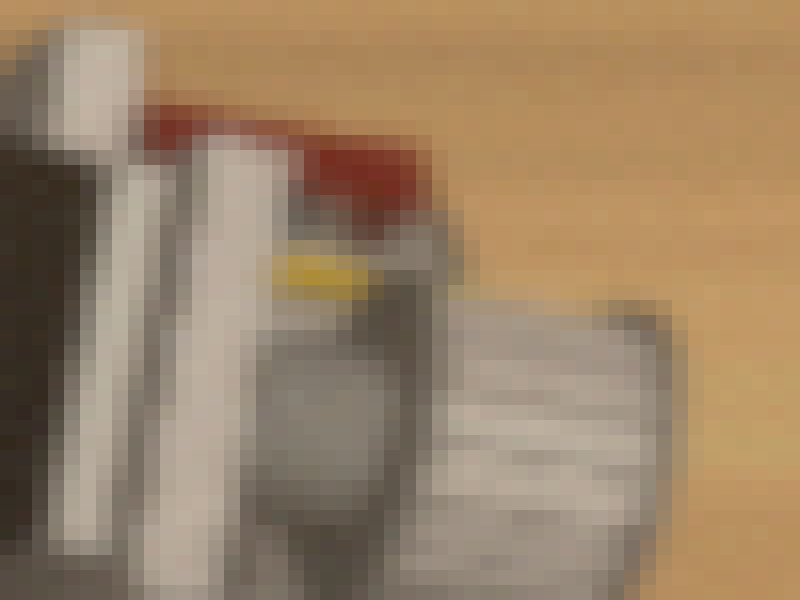

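```bash
python3 -m crank '[-2,0,2.4,0,0,0,25, -1.6,0,2.3,0,0,0,25, 0,0,0,0,0,0,25, 0,0,0,0,0,0,25, 0,0,0,0,0,0,25]'
python3 - <<'E'
from plan import *
show()
stroke(1,.05)
save('side','s9.png');save('top','t9.png')
a=cv2.resize(cv2.imread('pics/t9.png')[160:200,380:430],(400,300),interpolation=cv2.INTER_NEAREST)
b=cv2.resize(cv2.imread('pics/s9.png')[265:315,385:432],(400,300),interpolation=cv2.INTER_NEAREST)
cv2.imwrite('pics/tz9.png',cv2.convertScaleAbs(np.hstack([a,b]),alpha=1.5))
E
python3 yel.py s7.png s8.png s9.png
```

```text
time: 16.3
position: [0.4413, -0.2279, 0.2654]
tool_rot: [0.083, 0.982, -0.154]
ft_force: [8.9, -3.8, -4.7]
grip_width: 0.39
t 16.3 grasp pt [ 0.5308 -0.243   0.1288] TCP [ 0.4413 -0.2279  0.2654] 
axes x [ 0.5456 -0.0918 -0.833 ] y [0.1669 0.986  0.0007] 
q [ 0.3623 -0.0481  0.1248  2.2332 -0.4204  0.4276  2.2288] F [ 8.9147 -3.805  -4.7008] w 33.88981091139395
theta 70.34074528409077 r 0.07061071601231834 y -0.002181084533055855
[ 2.2  0.  -2.8] [0. 0. 0.]
TCP [ 0.4402 -0.2278  0.262 ]
```

View pics/tz9.png

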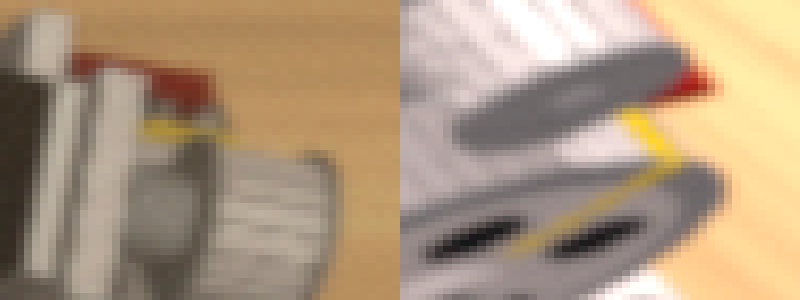

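View pics/y.png

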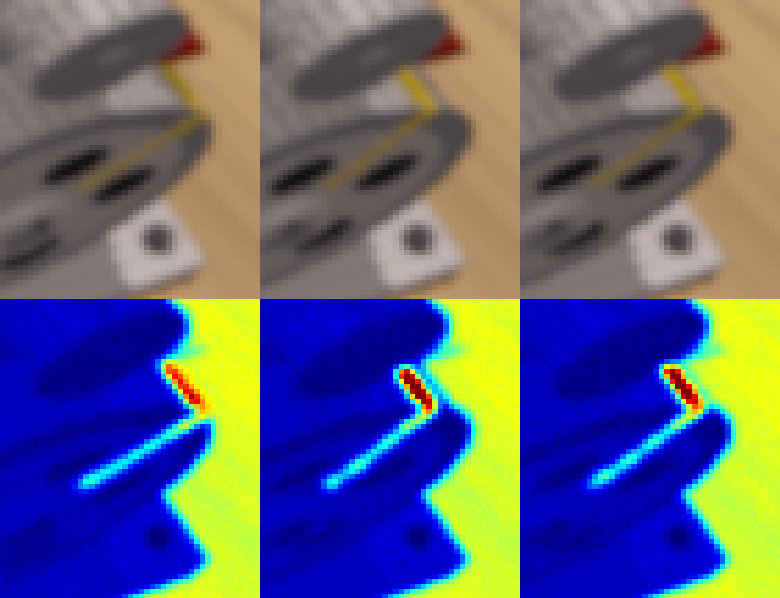

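```bash
sed -i 's/(3,(70,186),(168,112))\]/(3,(70,186),(168,112)),(4,(77,185),(176,114))]/; s/rot=.*/rot=[.577,.3175,.3145,-.055]/; s/x\[:4\]/x[:5]/; s/x\[4:7\]/x[5:8]/g; s/x\[7\]/x[8]/; s/range(3)/range(4)/; s/,\[1.1,.55,.25,0,0/,[1.1,.55,.25,0,0,0/' jf2.py; python3 jf2.py | head -5
python3 - <<'E'
from h import *
# subpixel: in top images column profiles of yellow and red
for n in('t8','t9'):
    s=cv2.imread(f'pics/{n}.png').astype(float);b,g,r=s[...,0],s[...,1],s[...,2]
    for x in(399,400,401,402,403,404):
        print(n,x,'yel',[int(v) for v in ((r+g)/2-b)[171:183,x]],'red',[int(v) for v in (r-g)[171:183,x]])
E
```

```text
[ 1.1232  0.5511  0.246  -0.0774 -0.0081  0.0001 -0.0036 -0.0008 26.5972]
[-0.1036 -0.0456 -0.1257 -0.0859 -0.0865 -0.2651 -0.2356  0.5842  0.6657
  0.5217 -0.441  -0.5162 -0.1893 -0.2627  0.3709 -0.161  -0.4147  0.2964
 -0.4773  0.02   -1.1884 -0.2606]
-67 0 side [417.6436 291.3431] top [407.5419 177.0684]
t8 399 yel [26, 21, 13, 11, 12, 25, 53, 66, 41, 19, 14, 12] red [36, 29, 15, 8, 7, 13, 19, 22, 16, 10, 9, 7]
t8 400 yel [30, 27, 18, 13, 14, 23, 47, 63, 46, 21, 15, 11] red [43, 36, 20, 10, 8, 11, 16, 21, 17, 11, 8, 7]
t8 401 yel [30, 27, 21, 16, 14, 20, 40, 60, 49, 24, 14, 10] red [45, 37, 25, 14, 11, 10, 16, 21, 17, 11, 7, 7]
t8 402 yel [32, 29, 24, 19, 16, 18, 31, 47, 38, 19, 11, 11] red [46, 41, 31, 22, 15, 12, 13, 17, 15, 9, 7, 7]
t8 403 yel [31, 33, 27, 20, 17, 14, 19, 27, 21, 12, 11, 11] red [47, 42, 35, 25, 19, 13, 9, 13, 9, 7, 6, 6]
t8 404 yel [32, 31, 26, 20, 15, 13, 14, 14, 13, 11, 11, 11] red [46, 46, 37, 24, 14, 10, 8, 8, 7, 7, 8, 7]
t9 399 yel [25, 22, 15, 12, 27, 58, 63, 42, 20, 13, 13, 11] red [37, 28, 14, 8, 12, 19, 20, 16, 11, 9, 8, 7]
t9 400 yel [30, 26, 18, 14, 26, 56, 65, 45, 20, 14, 13, 12] red [43, 35, 18, 10, 12, 19, 21, 17, 11, 10, 8, 6]
t9 401 yel [31, 28, 20, 15, 24, 49, 64, 48, 21, 13, 12, 11] red [45, 38, 24, 14, 14, 18, 21, 18, 10, 9, 8, 7]
t9 402 yel [33, 30, 24, 18, 22, 40, 62, 46, 19, 12, 11, 11] red [46, 42, 31, 21, 17, 18, 20, 17, 9, 8, 7, 5]
t9 403 yel [32, 31, 27, 22, 21, 34, 55, 39, 16, 11, 11, 12] red [46, 43, 37, 26, 19, 16, 19, 14, 8, 6, 6, 7]
t9 404 yel [31, 31, 27, 21, 18, 25, 45, 27, 12, 12, 12, 13] red [47, 44, 37, 24, 14, 13, 16, 11, 7, 6, 6, 8]
```

```bash
cat > ell.py <<'E'
from plan import *
from scipy.ndimage import map_coordinates
im=cv2.imread('pics/s2.png').astype(np.float32)
def pr(x,r,a,y=-67):
    p=np.array([P[0]+x[0],P[1]+x[1],P[2]+x[2]]);return proj('side',W(p,(r*np.sin(a),y,105+x[3]+r*np.cos(a))))
def edges(x):
    E=[]
    for a in np.deg2rad(np.arange(0,360,4)):
        c=pr(x,75,a);n=pr(x,85,a)-pr(x,65,a);t=pr(x,75,a+.02)-pr(x,75,a-.02);nn=np.array([t[1],-t[0]]);nn/=np.linalg.norm(nn);nn*=np.sign(nn@n)
        s=np.arange(-3.5,3.6,.1);q=c+s[:,None]*nn
        v=np.array([map_coordinates(im[...,k],[q[:,1],q[:,0]],order=3) for k in range(3)])
        v=cv2.GaussianBlur(v,(9,1),2) if 0 else v
        g=np.abs(v[:,6:]-v[:,:-6]).sum(0);i=g[2:-2].argmax()+2
        E.append((a,*(c+s[i+3]*nn),*nn,g[i],s[i+3]))
    return np.array(E)
x=np.zeros(4)
for it in range(4):
    E=edges(x);ok=E[:,5]>45
    def r(z):
        return np.concatenate([[(np.array(pr(z,75,e[0]))-e[1:3])@e[3:5] for e in E[ok]],z/np.array([.004,.004,.02,.002])*.5])
    x=least_squares(r,x,loss='soft_l1',f_scale=.4).x
    print(x,ok.sum(),np.sqrt(np.mean(r(x)[:ok.sum()]**2)))
print([(int(np.rad2deg(e[0])),int(e[5]),round(e[6],1)) for e in E[::3]])
cv=lambda u,v:np.array([385+u/5.53-.5,270+v/4.98-.5])
D=[('s2',(82,206),(180,178)),('s6',(90,190),(200,136)),('s7',(86,182),(195,121)),('s8',(70,186),(165,115)),('s9',(77,185),(173,116))]
for n,a,b in D:
    # refine line: weighted yellow centroid perpendicular
    s=cv2.imread(f'pics/{n}.png').astype(np.float32);y=(s[...,2]+s[...,1])/2-s[...,0]
    A,B=cv(*a),cv(*b);l=(B-A)/np.linalg.norm(B-A);nn=np.array([-l[1],l[0]]);pts=[]
    for f in np.linspace(.08,.9,12):
        c=A+(B-A)*f;o=np.arange(-2.5,2.6,.1);q=c+o[:,None]*nn;v=map_coordinates(y,[q[:,1],q[:,0]],order=1);w=np.clip(v-v.min()-.4*(v.max()-v.min()),0,None);pts.append(c+nn*(w@o)/w.sum())
    pts=np.array(pts)
    def rr(j):
        t=np.deg2rad(40)+j[0];pa,pb=pr(x,20,t),pr(x,75,t);m=(pb-pa)/np.linalg.norm(pb-pa);return (pts-pa)@np.array([-m[1],m[0]])
    q=least_squares(rr,[.3]);print(n,q.x,np.round(rr(q.x),2))
E
python3 ell.py
```

```text
[-0.0009 -0.002  -0.0059 -0.    ] 41 1.2301692456710833
[-0.0009 -0.0022 -0.0049 -0.    ] 37 0.5688949823959771
[-0.0008 -0.0022 -0.0048 -0.    ] 37 0.5722583711453119
[-0.0009 -0.0022 -0.0048 -0.    ] 37 0.5719054325458808
[(0, 27, np.float64(0.4)), (12, 27, np.float64(0.3)), (24, 54, np.float64(-0.4)), (36, 44, np.float64(-0.3)), (48, 50, np.float64(-0.1)), (59, 53, np.float64(-0.4)), (72, 48, np.float64(0.0)), (84, 47, np.float64(0.1)), (96, 51, np.float64(0.0)), (108, 38, np.float64(0.4)), (119, 72, np.float64(0.0)), (132, 73, np.float64(-0.1)), (144, 45, np.float64(-2.9)), (156, 27, np.float64(0.2)), (168, 27, np.float64(0.0)), (180, 26, np.float64(-0.1)), (192, 32, np.float64(-0.1)), (204, 32, np.float64(-0.2)), (216, 35, np.float64(-0.5)), (228, 33, np.float64(-0.6)), (239, 34, np.float64(-1.1)), (252, 38, np.float64(-1.2)), (264, 75, np.float64(-0.7)), (276, 53, np.float64(0.7)), (288, 34, np.float64(0.3)), (300, 35, np.float64(0.2)), (312, 44, np.float64(0.1)), (324, 46, np.float64(0.1)), (336, 52, np.float64(0.1)), (348, 32, np.float64(0.4))]
s2 [1.1922] [ 0.09 -0.01 -0.09 -0.16 -0.14 -0.13 -0.21 -0.22 -0.31 -0.18  0.5   0.59]
s6 [0.6837] [ 0.21  0.19  0.13  0.1   0.1   0.09  0.06  0.04 -0.03 -0.08 -0.18 -0.27]
s7 [0.3458] [ 0.25  0.25  0.29  0.26  0.22  0.09  0.08 -0.01 -0.1  -0.17 -0.28 -0.34]
s8 [0.0093] [ 0.22  0.32  0.34  0.29  0.26  0.12 -0.   -0.04 -0.05 -0.27 -0.34 -0.22]
s9 [0.0732] [ 0.22  0.3   0.32  0.23  0.22  0.14  0.07 -0.04 -0.04 -0.22 -0.29 -0.31]
```

```bash
cat >> ell.py <<'E'
print('joint')
PT=[]
for n,a,b in D:
    s=cv2.imread(f'pics/{n}.png').astype(np.float32);y=(s[...,2]+s[...,1])/2-s[...,0]
    A,B=cv(*a),cv(*b);l=(B-A)/np.linalg.norm(B-A);nn=np.array([-l[1],l[0]]);pts=[]
    for f in np.linspace(.08,.85,12):
        c=A+(B-A)*f;o=np.arange(-2.5,2.6,.1);q=c+o[:,None]*nn;v=map_coordinates(y,[q[:,1],q[:,0]],order=1);w=np.clip(v-v.min()-.4*(v.max()-v.min()),0,None);pts.append(c+nn*(w@o)/w.sum())
    PT.append(np.array(pts))
C0=_C['side'] if '_C' in globals() else __import__('h')._C['side']
Rw=np.array(C0['world_to_cam']);
def prj(z,r,a):
    # z: dx,dy,yaw,dz, cam rot(2)
    w=W(np.array([P[0]+z[0],P[1]+z[1],P[2]+z[2]]),(r*np.sin(a),-67,105+z[3]+r*np.cos(a)))
    T=Rw;c=R.from_rotvec([z[4],z[5],z[6]]).apply(T[:3,:3]@w+T[:3,3]);u=np.array(C0['K'])@c;return u[:2]/u[2]
rot=[.577,.3175,.3145,-.055]
def big(z):
    r=[]
    r+=list(np.array([(prj(z,75,e[0])-e[1:3])@e[3:5] for e in E[ok]])/1.)
    for k in range(5):
        t=np.deg2rad(40)+z[7+k];pa,pb=prj(z,20,t),prj(z,75,t);m=(pb-pa)/np.linalg.norm(pb-pa);r+=list(((PT[k]-pa)@np.array([-m[1],m[0]]))*1.)
    r+=[(z[7+k]-z[8+k]-rot[k])/.015 for k in range(4)]
    r+=list(z[:7]/np.array([.004,.004,.02,2,.004,.004,.01]))
    return np.array(r)
z=least_squares(big,[0]*7+[1.1,.6,.3,0,.05],loss='soft_l1',f_scale=.5);print(z.x)
J=z.jac;cov=np.linalg.pinv(J.T@J);print('sd j9',np.sqrt(cov[11,11])*.3);v=big(z.x);print(np.round(v[ok.sum():],2))
E
python3 ell.py | sed -n '/joint/,$p'
```

```text
joint
[ 0.0004 -0.0014 -0.0018 -0.598  -0.0006  0.0004  0.0032  1.2078  0.6392
  0.3224  0.0068  0.0619]
sd j9 0.010724866927929516
[-0.09 -0.19 -0.27 -0.37 -0.36 -0.37 -0.43 -0.49 -0.51 -0.55 -0.06  0.29
  0.34  0.33  0.3   0.29  0.31  0.3   0.32  0.3   0.33  0.25  0.24  0.11
  0.26  0.27  0.32  0.31  0.26  0.17  0.18  0.09  0.09 -0.03 -0.08 -0.16
  0.12  0.21  0.24  0.2   0.16  0.05 -0.02 -0.09 -0.15 -0.24 -0.44 -0.4
  0.16  0.24  0.28  0.19  0.19  0.13  0.08 -0.03 -0.05 -0.12 -0.25 -0.3
 -0.56 -0.05  0.08 -0.01  0.1  -0.36 -0.09 -0.3  -0.14  0.09  0.32]
```

```bash
sed 's/def prj(z,r,a):/def prj(z,r,a,yy=-67):/; s/(r\*np.sin(a),-67,105+z\[3\]/(r*np.sin(a),yy,105+z[3]/; s/prj(z,20,t),prj(z,75,t)/prj(z,20,t,z[12]),prj(z,75,t,z[12])/; s/\[1.1,.6,.3,0,.05\]/[1.1,.6,.3,0,.05,-67]/' ell.py > ell2.py; python3 ell2.py | sed -n '/joint/,$p'
```

```text
joint
[  0.0006  -0.0013  -0.0028  -0.6871  -0.0002   0.0004   0.004    1.1187
   0.5457   0.2283  -0.0871  -0.0318 -68.6687]
sd j9 0.022231856515525793
[-0.29 -0.34 -0.37 -0.42 -0.36 -0.31 -0.33 -0.34 -0.31 -0.3   0.25  0.65
 -0.    0.04  0.04  0.07  0.13  0.17  0.22  0.24  0.31  0.27  0.31  0.22
 -0.06 -0.01  0.08  0.12  0.11  0.06  0.11  0.06  0.11  0.03  0.02 -0.02
 -0.18 -0.04  0.04  0.06  0.06  0.01 -0.01 -0.03 -0.03 -0.08 -0.22 -0.13
 -0.13 -0.    0.08  0.04  0.09  0.08  0.08  0.01  0.04  0.02 -0.06 -0.07
 -0.26 -0.01  0.06 -0.02  0.16 -0.34 -0.14 -0.34 -0.06  0.1   0.4 ]
```

```bash
python3 -m crank '[-1.2,0,1.8,0,0,0,25, 0,0,0,0,0,0,25, 0,0,0,0,0,0,25, 0,0,0,0,0,0,25, 0,0,0,0,0,0,25]'
python3 - <<'E'
from plan import *
stroke(1,.05)
save('side','s10.png');save('top','t10.png')
for n in('t9','t10'):
    s=cv2.imread(f'pics/{n}.png').astype(float);b,g,r=s[...,0],s[...,1],s[...,2]
    for x in(400,402,403):
        print(n,x,'yel',[int(v) for v in ((r+g)/2-b)[171:183,x]],'red',[int(v) for v in (r-g)[171:183,x]])
E
```

```text
time: 17.02
position: [0.4417, -0.228, 0.2668]
tool_rot: [0.084, 0.983, -0.153]
ft_force: [8.0, -2.7, -5.8]
grip_width: 0.39
theta 69.28716814951595 r 0.07083924501889718 y -0.002148701424996223
[ 2.1  0.  -2.8] [0. 0. 0.]
TCP [ 0.4405 -0.2278  0.2634]
t9 400 yel [30, 26, 18, 14, 26, 56, 65, 45, 20, 14, 13, 12] red [43, 35, 18, 10, 12, 19, 21, 17, 11, 10, 8, 6]
t9 402 yel [33, 30, 24, 18, 22, 40, 62, 46, 19, 12, 11, 11] red [46, 42, 31, 21, 17, 18, 20, 17, 9, 8, 7, 5]
t9 403 yel [32, 31, 27, 22, 21, 34, 55, 39, 16, 11, 11, 12] red [46, 43, 37, 26, 19, 16, 19, 14, 8, 6, 6, 7]
t10 400 yel [32, 26, 17, 17, 34, 61, 59, 35, 17, 14, 14, 11] red [44, 35, 20, 12, 14, 21, 21, 15, 11, 8, 8, 7]
t10 402 yel [32, 29, 25, 19, 26, 47, 60, 41, 18, 11, 11, 10] red [45, 40, 32, 21, 18, 18, 21, 15, 10, 7, 7, 7]
t10 403 yel [32, 30, 25, 22, 24, 41, 56, 35, 16, 12, 10, 12] red [46, 42, 35, 25, 20, 17, 20, 14, 8, 6, 7, 7]
```

```bash
python3 -m crank '[0,0,0,0,0,0,47, 0,0,0,0,0,0,47, 0,0,0,0,0,0,47, 0,0,0,0,0,0,47, 0,0,0,0,0,0,47]'
python3 - <<'E'
from plan import *
show();stroke(1,.05)
save('side','s11.png');save('top','t11.png')
for n in('t10','t11'):
    s=cv2.imread(f'pics/{n}.png').astype(float);b,g,r=s[...,0],s[...,1],s[...,2]
    for x in(400,402,403):
        print(n,x,'yel',[int(v) for v in ((r+g)/2-b)[171:183,x]])
a=cv2.resize(cv2.imread('pics/t11.png')[160:200,380:430],(400,300),interpolation=cv2.INTER_NEAREST)
b=cv2.resize(cv2.imread('pics/s11.png')[265:315,385:432],(400,300),interpolation=cv2.INTER_NEAREST)
cv2.imwrite('pics/tz11.png',cv2.convertScaleAbs(np.hstack([a,b]),alpha=1.5))
E
sed "s/('s9',(77,185),(173,116))/('s9',(77,185),(173,116)),('s11',(79,185),(175,116))/; s/range(5)/range(6)/; s/,0,.05,-67\]/,0,.05,0.,-67]/;s/z\[12\]/z[13]/g" ell2.py > ell3.py; python3 ell3.py | sed -n '/joint/,$p'|head -3
```

```text
time: 17.75
position: [0.4425, -0.2281, 0.2689]
tool_rot: [0.082, 0.98, -0.153]
ft_force: [0.3, 0.6, -0.2]
grip_width: 0.541
t 17.75 grasp pt [ 0.5323 -0.2432  0.1325] TCP [ 0.4425 -0.2281  0.2689] 
axes x [ 0.5475 -0.0921 -0.8317] y [0.1663 0.9861 0.0003] 
q [ 0.3625 -0.0515  0.1236  2.2285 -0.4149  0.4327  2.2224] F [ 0.3153  0.5804 -0.1889] w 47.04687499545337
theta 67.08800721706228 r 0.07053010154616488 y -0.0020740941000641604
[ 2.   0.  -2.9] [0. 0. 0.]
TCP [ 0.4412 -0.2278  0.2656]
t10 400 yel [32, 26, 17, 17, 34, 61, 59, 35, 17, 14, 14, 11]
t10 402 yel [32, 29, 25, 19, 26, 47, 60, 41, 18, 11, 11, 10]
t10 403 yel [32, 30, 25, 22, 24, 41, 56, 35, 16, 12, 10, 12]
t11 400 yel [31, 26, 19, 17, 33, 61, 59, 34, 19, 14, 13, 11]
t11 402 yel [31, 31, 24, 20, 25, 48, 60, 42, 18, 12, 10, 10]
t11 403 yel [33, 31, 27, 21, 23, 41, 58, 34, 15, 11, 12, 12]
joint
[  0.0006  -0.0013  -0.0028  -0.6872  -0.0002   0.0004   0.004    1.1171
   0.544    0.2266  -0.0888  -0.0334  -0.0121 -68.6957]
```

View pics/tz11.png

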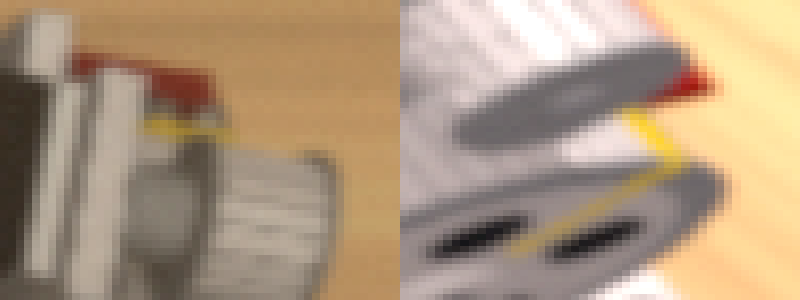

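```bash
python3 - <<'E'
from plan import *
p,Rc=cur();ps=(p+Rc.apply([-.06,0,0]),Rc)
ps=rows([.5669,-.0537,.30],down(np.deg2rad(28)),pose=ps,g=60,n=8)
E
```

```text
need 6 n 8
[-6, 24, 23, 0.11, 0.07, -0.03, 60]
[-9, 26, 20, 0.11, 0.07, -0.04, 60]
[-11, 28, 17, 0.11, 0.06, -0.03, 60]
[-12, 29, 12, 0.11, 0.07, -0.03, 60]
[-15, 30, 8, 0.12, 0.07, -0.04, 60]
[-15, 30, 4, 0.11, 0.07, -0.03, 60]
[-17, 30, -1, 0.11, 0.07, -0.04, 60]
[-18, 28, -5, 0.11, 0.07, -0.03, 60]
end err mm [-0.0763 -0.2478 -0.1194] rot [-0.0023 -0.0038  0.0005]
```

```bash
python3 -m crank '[-30,0,0,0,0,0,47, -30,0,0,0,0,0,47, -6,24,23,0.11,0.07,-0.03,60, -9,26,20,0.11,0.07,-0.04,60, -11,28,17,0.11,0.06,-0.03,60]'
python3 -m crank '[-12,29,12,0.11,0.07,-0.03,60, -15,30,8,0.12,0.07,-0.04,60, -15,30,4,0.11,0.07,-0.03,60, -17,30,-1,0.11,0.07,-0.04,60, -18,28,-5,0.11,0.07,-0.03,60]'
python3 - <<'E'
from plan import *
show()
ps=rows([.5669,-.0537,.30],down(np.deg2rad(28)),g=60)
ps=rows([.5669,-.0537,.188],down(np.deg2rad(28)),g=60)
save('side','s12.png');save('top','t12.png')
cv2.imwrite('pics/v12.png',np.hstack([cv2.resize(cv2.imread('pics/s12.png')[180:360,220:440],(400,327)),cv2.resize(cv2.imread('pics/t12.png')[120:300,260:480],(400,327))]))
E
```

```text
time: 18.48
position: [0.465, -0.1615, 0.3716]
tool_rot: [0.344, 1.144, -0.392]
ft_force: [0.3, -0.0, -0.3]
grip_width: 0.681
time: 19.1
position: [0.5603, -0.0532, 0.462]
tool_rot: [0.832, 1.4, -0.828]
ft_force: [0.5, 0.8, 0.3]
grip_width: 0.691
t 19.1 grasp pt [ 0.5612 -0.0533  0.298 ] TCP [ 0.5603 -0.0532  0.462 ] 
axes x [ 0.006  -0.0008 -1.    ] y [0.876  0.4823 0.0049] 
q [ 0.3416  0.1266 -0.324   1.5773  0.0413  1.4384  0.5182] F [0.4676 0.8344 0.3406] w 60.10419653250649
need 1 n 1
[-2, 6, 4, 0.01, 0.0, -0.0, 60]
end err mm [ 0.5265 -0.0862  0.0011] rot [ 0.0046  0.0036 -0.0049]
need 2 n 2
[55, 3, 2, 0.01, 0.0, -0.0, 60]
[55, 2, 1, 0.0, 0.0, -0.0, 60]
end err mm [-0.1567  0.1923 -0.0053] rot [ 0.0046  0.0036 -0.0049]
```

View pics/v12.png

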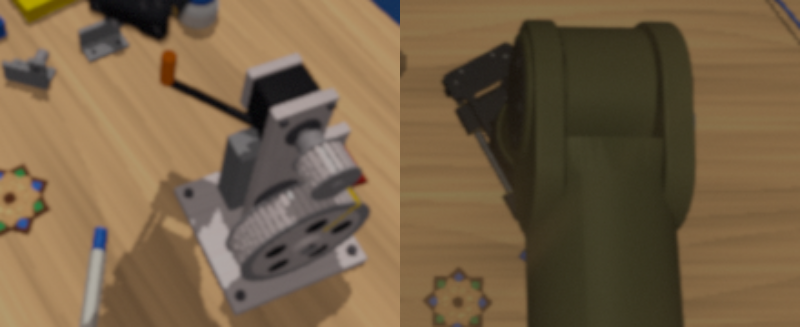

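Clamp lever is standing open (grip at about (168,68) in the left crop), the mark is still at the pointer. I'll lower onto the grip and close.

```bash
python3 -m crank '[0,6,4,0.01,0,0,60, 55,0,0,0,0,0,60, 55,0,0,0,0,0,60, 0,0,0,0,0,0,10, 0,0,0,0,0,0,10]' 20
python3 -m crank '[0,0,0,0,0,0,10, 0,0,0,0,0,0,10, 0,0,0,0,0,0,10, 0,0,0,0,0,0,10, 0,0,0,0,0,0,10]'
python3 - <<'E'
from plan import *
show()
p,Rc=cur(); piv=W(P,(15,48,181)); gg=p+Rc.apply(G);v=gg-piv;print('r',np.linalg.norm(v[:2]),'clamp',P[2]+np.pi-np.arctan2(v[1],v[0]))
q=R.from_rotvec([0,0,.18]); pn=piv+q.apply(p-piv); print(Rc.inv().apply(pn-p)*1e3,(Rc.inv()*q*Rc).as_rotvec())
E
```

```text
time: 19.82
position: [0.5681, -0.0555, 0.3533]
tool_rot: [0.838, 1.393, -0.833]
ft_force: [-0.6, -0.1, -0.1]
grip_width: 0.541
time: 20.45
position: [0.568, -0.0548, 0.3523]
tool_rot: [0.837, 1.394, -0.833]
ft_force: [0.7, 0.1, 4.6]
grip_width: 0.2
t 20.45 grasp pt [ 0.5696 -0.0552  0.1883] TCP [ 0.568  -0.0548  0.3523] 
axes x [ 0.0096 -0.0024 -1.    ] y [0.8792 0.4765 0.0073] 
q [ 0.3355  0.1982 -0.3229  1.7183  0.0688  1.2262  0.4925] F [0.6988 0.0516 4.6353] w 17.36662420403452
r 0.11912472901623744 clamp 0.8755722926735161
[ -0.1394 -21.456    2.6229] [-0.18    0.0013  0.0012]
```

```bash
python3 -m crank '[0,-22,2,-0.18,0,0,10, 0,-22,2,-0.18,0,0,10, 0,-22,2,-0.18,0,0,10, 0,-22,2,-0.18,0,0,10, 0,-20,2,-0.16,0,0,10]' 30
python3 - <<'E'
from plan import *
show()
p,Rc=cur(); piv=W(P,(15,48,181)); gg=p+Rc.apply(G);v=gg-piv;print('r',np.linalg.norm(v[:2]),'clamp',P[2]+np.pi-np.arctan2(v[1],v[0]))
E
```

```text
time: 21.08
position: [0.5067, -0.1399, 0.3524]
tool_rot: [0.148, 1.553, -0.148]
ft_force: [9.4, 24.0, 3.1]
grip_width: 0.2
t 21.075 grasp pt [ 0.5089 -0.1401  0.1884] TCP [ 0.5067 -0.1399  0.3524] 
axes x [ 0.0131 -0.0011 -0.9999] y [0.188  0.9822 0.0014] 
q [ 0.5178  0.1011 -0.3158  1.8244  0.0318  1.2081  1.5743] F [ 9.4112 24.0416  3.0545] w 17.3567482610504
r 0.12116158548779278 clamp -0.02236479839963046
```

```bash
python3 -m crank '[0,0,0,0,0,0,10, 0,3,0,0,0,0,10, 0,0,0,0,0,0,50, 0,0,0,0,0,0,50, 0,0,0,0,0,0,50]'
python3 -m crank '[0,0,0,0,0,0,50, -40,0,0,0,0,0,60, -50,0,0,0,0,0,70, -30,0,0,0,0,0,70, 0,0,0,0,0,0,70]'
python3 - <<'E'
from plan import *
show()
save('side','s13.png')
a=cv2.resize(cv2.imread('pics/s13.png')[180:360,240:440],(440,396))
b=cv2.resize(cv2.imread('pics/s13.png')[265:315,385:432],(360,396),interpolation=cv2.INTER_NEAREST)
cv2.imwrite('pics/v13.png',np.hstack([a,b]))
E
sed "s/('s9',(77,185),(173,116))/('s9',(77,185),(173,116)),('s13',(79,185),(175,116))/; s/range(5)/range(6)/; s/,0,.05,-67\]/,0,.05,0.,-67]/;s/z\[12\]/z[13]/g" ell2.py > ell3.py; python3 ell3.py | sed -n '/joint/,$p'|head -3
```

```text
time: 21.7
position: [0.5061, -0.1368, 0.3502]
tool_rot: [0.151, 1.559, -0.153]
ft_force: [-0.0, -0.0, 0.1]
grip_width: 0.455
time: 22.32
position: [0.506, -0.1366, 0.4738]
tool_rot: [0.15, 1.552, -0.154]
ft_force: [1.3, 0.3, -0.2]
grip_width: 0.799
t 22.325 grasp pt [ 0.5081 -0.1372  0.3099] TCP [ 0.506  -0.1366  0.4738] 
axes x [ 0.0128 -0.0038 -0.9999] y [ 0.1931  0.9812 -0.0012] 
q [ 0.5189  0.035  -0.3136  1.648   0.012   1.447   1.5807] F [ 1.2679  0.3177 -0.1653] w 69.47725974351793
joint
[  0.0006  -0.0013  -0.0028  -0.6872  -0.0002   0.0004   0.004    1.1172
   0.5441   0.2268  -0.0886  -0.0333  -0.0117 -68.6931]
```

View pics/v13.png

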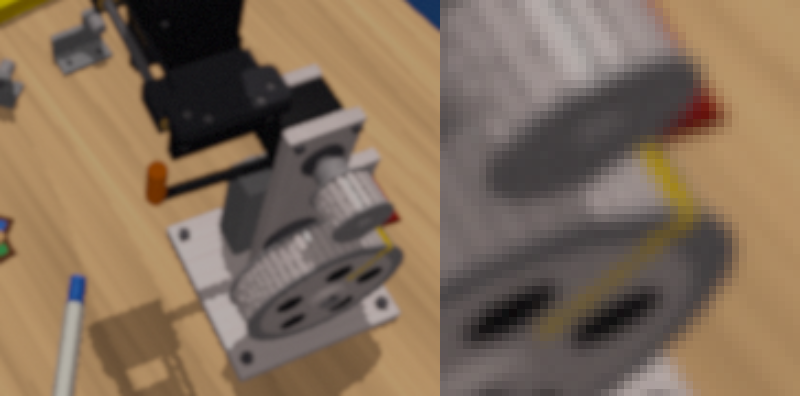

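```bash
python3 - <<'E'
from plan import *
pr=np.array([.5913,.1466,-.0791]);g=W(pr,(-3,0,30));print(g)
ps=rows([g[0],g[1],.15],down(pr[2]+np.pi/2),g=87)
ps=rows([g[0],g[1],.03],down(pr[2]+np.pi/2),pose=ps,g=87,n=3)
E
```

```text
[0.5883 0.1468 0.03  ]
need 6 n 6
[26, 49, 4, -0.02, 0.0, 0.0, 87]
[27, 49, 5, -0.02, 0.0, 0.0, 87]
[26, 49, 6, -0.02, 0.0, 0.0, 87]
[26, 48, 7, -0.02, 0.01, 0.0, 87]
[26, 49, 9, -0.02, -0.0, 0.0, 87]
[27, 48, 9, -0.02, -0.0, 0.0, 87]
end err mm [-0.0653 -0.3798 -0.3724] rot [ 0.0048 -0.0003  0.0016]
need 2 n 3
[40, 0, 0, 0.0, -0.0, 0.0, 87]
[40, 0, 0, 0.0, -0.0, 0.0, 87]
[40, 1, 0, 0.0, -0.0, 0.0, 87]
end err mm [-0.0359  0.4269 -0.3738] rot [ 0.0048 -0.0003  0.0016]
```

```bash
python3 -m crank '[10,49,4,-0.02,0,0,87, 26,49,5,-0.02,0,0,87, 30,49,6,-0.02,0,0,87, 32,48,7,-0.02,0.01,0,87, 30,49,9,-0.02,0,0,87]'
python3 -m crank '[30,48,9,-0.02,0,0,87, 0,0,0,0,0,0,87, 0,0,0,0,0,0,87, 0,0,0,0,0,0,87, 0,0,0,0,0,0,87]'
python3 - <<'E'
from plan import *
show()
pr=np.array([.5913,.1466,-.0791]);g=W(pr,(-3,0,30));print(g)
rows([g[0],g[1],.06],down(pr[2]+np.pi/2),g=87)
save('side','s14.png');save('top','t14.png')
for n in('left_bracket_web','right_bracket_web'):
    for c in('side','top'): print(n,c,[(np.round(q['at'],1),round(q['confidence'],2)) for q in ctrl.mark_of(c,n)[:2]])
cv2.imwrite('pics/v14.png',np.hstack([cv2.resize(cv2.imread('pics/s14.png')[140:260,200:340],(400,343)),cv2.resize(cv2.imread('pics/t14.png')[160:280,190:330],(400,343))]))
E
```

```text
time: 23.0
position: [0.574, 0.1006, 0.3402]
tool_rot: [0.072, 1.574, -0.075]
ft_force: [0.7, 0.1, -0.3]
grip_width: 1.0
time: 23.62
position: [0.5881, 0.1452, 0.3137]
tool_rot: [0.059, 1.57, -0.061]
ft_force: [0.5, 0.3, -0.1]
grip_width: 0.998
t 23.625 grasp pt [0.588  0.1449 0.1497] TCP [0.5881 0.1452 0.3137] 
axes x [-0.0006 -0.0015 -1.    ] y [ 0.0764  0.9971 -0.0016] 
q [ 0.1534  0.3337 -0.5309  1.6642  0.1807  1.1936  1.0739] F [ 0.5327  0.2691 -0.1095] w 86.81822224261313
[0.5883 0.1468 0.03  ]
need 2 n 2
[45, 1, 0, 0.0, -0.0, 0.0, 87]
[45, 1, 0, 0.0, -0.0, 0.0, 87]
end err mm [-0.1286  0.2045 -0.2706] rot [ 0.0027 -0.0005  0.0016]
left_bracket_web side [(array([229.1, 215.5]), 0.58)]
left_bracket_web top [(array([345. , 275.9]), 0.48)]
right_bracket_web side [(array([271.9, 196.8]), 0.81), (array([230.5, 215.9]), 0.28)]
right_bracket_web top [(array([176.9, 204.9]), 0.55)]
```

View pics/v14.png

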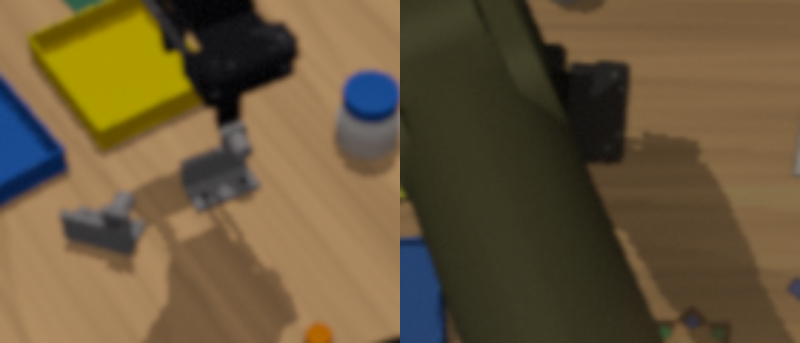

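```bash
python3 -m crank '[40,1,0,0,0,0,87, 40,1,0,0,0,0,80, 40,0,0,0,0,0,70, 0,0,0,0,0,0,60, 0,0,0,0,0,0,40]' 15
python3 -c "
from plan import *
show()
save('side','s15.png')
cv2.imwrite('pics/v15.png',cv2.resize(cv2.imread('pics/s15.png')[140:260,200:340],(600,514)))"
```

```text
time: 24.55
position: [0.5885, 0.1488, 0.1945]
tool_rot: [0.058, 1.57, -0.059]
ft_force: [1.0, 1.0, -0.4]
grip_width: 0.666
t 24.55 grasp pt [0.5884 0.1487 0.0305] TCP [0.5885 0.1488 0.1945] 
axes x [-0.0001 -0.0003 -1.    ] y [ 0.0741  0.9972 -0.0003] 
q [ 0.1158  0.4656 -0.4986  1.7585  0.2611  0.9838  1.0126] F [ 0.9735  0.9601 -0.4154] w 57.980806376356206
```

View pics/v15.png

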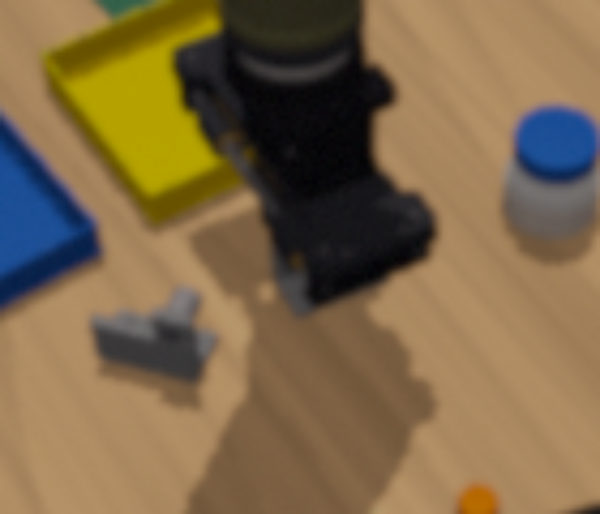

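```bash
python3 -m crank '[0,0,0,0,0,0,2, 0,0,0,0,0,0,2, 0,0,0,0,0,0,2, 0,0,0,0,0,0,2, 0,0,0,0,0,0,2]' 20
python3 -m crank '[0,0,0,0,0,0,2, 0,0,0,0,0,0,2, -20,0,0,0,0,0,2, -30,0,0,0,0,0,2, -30,0,0,0,0,0,2]'
python3 -c "
from plan import *
show()
save('side','s16.png')
cv2.imwrite('pics/v16.png',cv2.resize(cv2.imread('pics/s16.png')[140:260,200:340],(600,514)))
y=np.array([.582,.313]);
rows([y[0],y[1],.115],down(np.deg2rad(85.7)),g=2)
"
```

```text
time: 25.22
position: [0.5878, 0.1484, 0.193]
tool_rot: [0.058, 1.572, -0.059]
ft_force: [-0.4, 0.7, 0.7]
grip_width: 0.091
time: 25.85
position: [0.5879, 0.1486, 0.275]
tool_rot: [0.058, 1.571, -0.059]
ft_force: [-0.2, 0.7, 0.2]
grip_width: 0.091
t 25.85 grasp pt [0.5877 0.1485 0.111 ] TCP [0.5879 0.1486 0.275 ] 
axes x [-0.0013 -0.0007 -1.    ] y [ 0.074   0.9973 -0.0008] 
q [ 0.1422  0.3728 -0.5265  1.7     0.2044  1.1253  1.0534] F [-0.2116  0.7062  0.2051] w 7.891588366993975
need 3 n 3
[0, 54, -6, 0.0, 0.0, -0.0, 2]
[0, 54, -7, 0.0, 0.0, -0.0, 2]
[1, 55, -6, 0.0, 0.01, -0.0, 2]
end err mm [ 0.4696  0.2893 -0.36  ] rot [ 0.001  -0.0045 -0.0009]
```

View pics/v16.png

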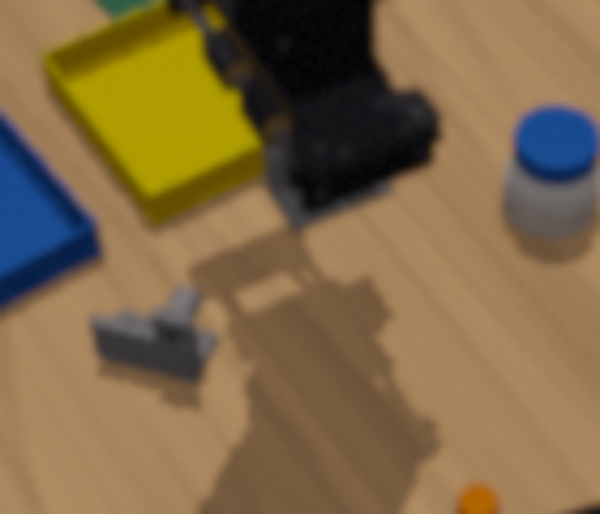

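```bash
python3 -m crank '[0,54,-6,0,0,0,2, 0,54,-7,0,0,0,2, 0,55,-6,0,0.01,0,2, 0,0,0,0,0,0,2, 0,0,0,0,0,0,2]'
python3 -c "
from plan import *
show()
save('side','s17.png');save('top','t17.png')
cv2.imwrite('pics/v17.png',np.hstack([cv2.resize(cv2.imread('pics/s17.png')[110:230,160:300],(400,343)),cv2.resize(cv2.imread('pics/t17.png')[140:260,110:250],(400,343))]))"
```

```text
time: 26.52
position: [0.5811, 0.3124, 0.2733]
tool_rot: [0.057, 1.581, -0.059]
ft_force: [0.7, -0.6, -1.3]
grip_width: 0.087
t 26.525 grasp pt [0.5793 0.3122 0.1093] TCP [0.5811 0.3124 0.2733] 
axes x [-0.0113 -0.0008 -0.9999] y [ 0.0736  0.9973 -0.0016] 
q [-0.1081  0.4943 -0.5603  1.5547  0.2696  1.1817  0.7775] F [ 0.7337 -0.592  -1.285 ] w 7.555233089510012
```

View pics/v17.png

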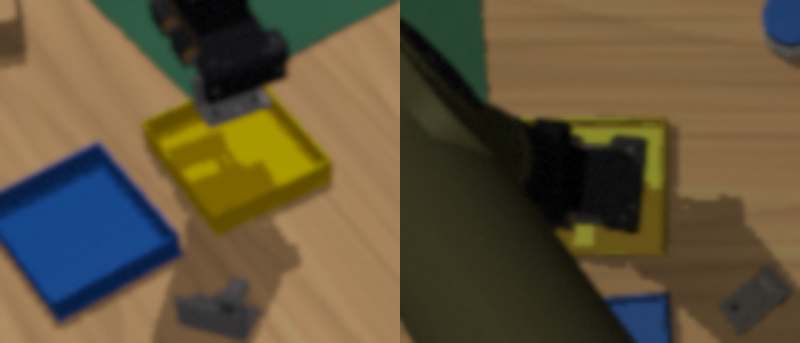

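```bash
python3 -m crank '[28,0,0,0,-0.01,0,2, 26,0,0,0,0,0,2, 14,0,0,0,0,0,2, 6,0,0,0,0,0,2, 0,0,0,0,0,0,2]'
python3 -c "
from plan import *
show()"
```

```text
time: 27.25
position: [0.581, 0.3121, 0.1991]
tool_rot: [0.058, 1.572, -0.06]
ft_force: [1.1, 0.3, -0.8]
grip_width: 0.084
t 27.25 grasp pt [0.5807 0.312  0.0351] TCP [0.581  0.3121 0.1991] 
axes x [-0.0016 -0.0008 -1.    ] y [ 0.0748  0.9972 -0.001 ] 
q [-0.1279  0.5666 -0.5333  1.6141  0.3196  1.0509  0.7424] F [ 1.0754  0.3463 -0.8037] w 7.338069778624195
```

```bash
python3 -m crank '[2,0,0,0,0,0,2, 1,0,0,0,0,0,2, 1,0,0,0,0,0,2, 0,0,0,0,0,0,2, 0,0,0,0,0,0,2]'
python3 -c "
from plan import *
show()"
```

```text
time: 27.88
position: [0.5808, 0.3126, 0.196]
tool_rot: [0.058, 1.571, -0.059]
ft_force: [-0.9, -0.6, 5.2]
grip_width: 0.09
t 27.875 grasp pt [0.5806 0.3125 0.032 ] TCP [0.5808 0.3126 0.196 ] 
axes x [-0.0011 -0.0008 -1.    ] y [ 0.0742  0.9972 -0.0009] 
q [-0.1296  0.5702 -0.5321  1.616   0.3222  1.0454  0.7405] F [-0.8861 -0.6221  5.2302] w 7.8563263235777026
```

Contact at 5 N, so the bracket is on the tray floor. Now release, opening moderately, and go up.

```bash
python3 -m crank '[0,0,0,0,0,0,40, 0,0,0,0,0,0,40, 0,0,0,0,0,0,40, 0,0,0,0,0,0,40, 0,0,0,0,0,0,40]'
python3 -m crank '[-20,0,0,0,0,0,40, -40,0,0,0,0,0,40, -50,0,0,0,0,0,60, 0,0,0,0,0,0,87, 0,0,0,0,0,0,87]'
python3 - <<'E'
from plan import *
show()
pl=np.array([.4682,.1407,-.8745]);g=W(pl,(-3,0,30));print(g)
ps=rows([g[0],g[1],.14],down(pl[2]+np.pi/2),g=87)
rows([g[0],g[1],.03],down(pl[2]+np.pi/2),g=87,n=3,pose=ps)
save('side','s18.png')
cv2.imwrite('pics/v18.png',cv2.resize(cv2.imread('pics/s18.png')[110:250,160:320],(640,560)))
E
```

```text
time: 28.5
position: [0.5806, 0.3124, 0.1947]
tool_rot: [0.058, 1.572, -0.059]
ft_force: [0.9, -0.4, -0.1]
grip_width: 0.453
time: 29.12
position: [0.5808, 0.3124, 0.3057]
tool_rot: [0.058, 1.571, -0.059]
ft_force: [0.0, 0.2, -0.9]
grip_width: 0.714
t 29.125 grasp pt [0.5806 0.3123 0.1417] TCP [0.5808 0.3124 0.3057] 
axes x [-0.0008 -0.0009 -1.    ] y [ 0.0742  0.9972 -0.0009] 
q [-0.1027  0.4621 -0.569   1.5294  0.2582  1.227   0.7848] F [ 0.0185  0.1729 -0.8716] w 62.12049685390881
[0.4663 0.143  0.03  ]
need 5 n 5
[0, -35, -20, 0.16, -0.0, 0.0, 87]
[1, -39, -15, 0.16, -0.0, 0.0, 87]
[0, -40, -8, 0.16, -0.0, 0.0, 87]
[1, -41, -1, 0.16, -0.0, 0.0, 87]
[0, -40, 4, 0.16, 0.0, 0.0, 87]
end err mm [-0.0511  0.5327 -0.0566] rot [0.0002 0.0002 0.0012]
need 2 n 3
[37, 0, 0, 0.0, 0.0, 0.0, 87]
[36, 0, 0, 0.0, 0.0, 0.0, 87]
[37, 0, 0, 0.0, 0.0, 0.0, 87]
end err mm [-0.1379  0.438  -0.0565] rot [0.0002 0.0002 0.0012]
```

View pics/v18.png

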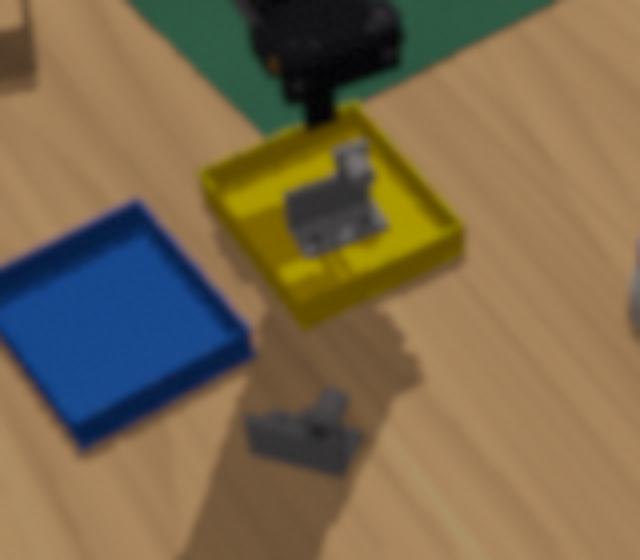

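```bash
python3 -m crank '[0,-35,-20,0.16,0,0,87, 1,-39,-15,0.16,0,0,87, 0,-40,-8,0.16,0,0,87, 1,-41,-1,0.16,0,0,87, 0,-40,4,0.16,0,0,87]'
python3 - <<'E'
from plan import *
show()
pl=np.array([.4682,.1407,-.8745]);g=W(pl,(-3,0,30))
ps=rows([g[0],g[1],.14],down(pl[2]+np.pi/2),g=87)
save('side','s19.png')
cv2.imwrite('pics/v19.png',cv2.resize(cv2.imread('pics/s19.png')[150:270,170:310],(600,514)))
E
```

```text
time: 29.8
position: [0.465, 0.142, 0.3018]
tool_rot: [0.685, 1.463, -0.69]
ft_force: [0.1, 0.2, 0.2]
grip_width: 0.997
t 29.8 grasp pt [0.4642 0.1418 0.1378] TCP [0.465  0.142  0.3018] 
axes x [-0.0047 -0.0015 -1.    ] y [ 0.7707  0.6371 -0.0046] 
q [ 0.0853  0.0779 -0.451   1.9597  0.0374  1.1169  0.3097] F [0.1207 0.173  0.233 ] w 86.71654063032187
need 1 n 1
[-2, 2, 0, -0.01, -0.0, 0.0, 87]
end err mm [ 0.2453  0.3106 -0.2135] rot [ 0.0045 -0.0019  0.0046]
```

View pics/v19.png

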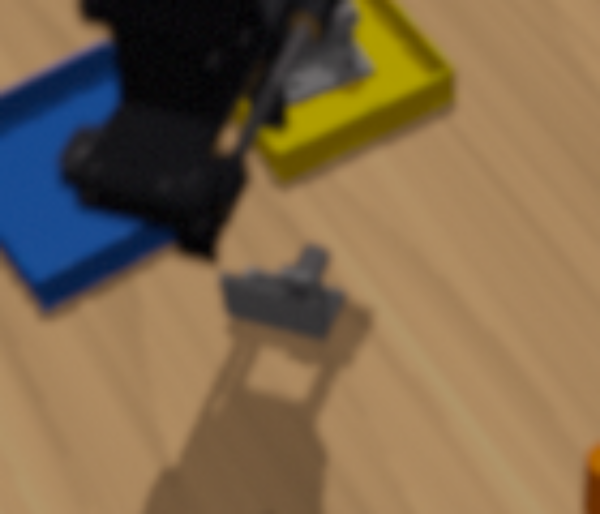

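```bash
python3 -m crank '[36,2,0,-0.01,0,0,87, 36,0,0,0,0,0,87, 35,0,0,0,0,0,75, 0,0,0,0,0,0,60, 0,0,0,0,0,0,40]' 15
python3 -c "
from plan import *
show()"
python3 -m crank '[0,0,0,0,0,0,2, 0,0,0,0,0,0,2, 0,0,0,0,0,0,2, 0,0,0,0,0,0,2, 0,0,0,0,0,0,2]' 20
python3 -c "
from plan import *
show()"
```

```text
time: 30.48
position: [0.4679, 0.145, 0.1968]
tool_rot: [0.674, 1.465, -0.676]
ft_force: [-0.1, -0.0, 0.5]
grip_width: 0.74
t 30.475 grasp pt [0.4676 0.1449 0.0328] TCP [0.4679 0.145  0.1968] 
axes x [-0.0018 -0.0007 -1.    ] y [ 0.7604  0.6494 -0.0018] 
q [ 0.0566  0.2286 -0.4454  2.0432  0.1252  0.8972  0.2497] F [-0.0669 -0.0484  0.4837] w 64.41536240016612
time: 31.1
position: [0.4676, 0.1448, 0.1963]
tool_rot: [0.674, 1.465, -0.676]
ft_force: [0.7, 0.5, -0.3]
grip_width: 0.17
t 31.1 grasp pt [0.4673 0.1446 0.0323] TCP [0.4676 0.1448 0.1963] 
axes x [-0.0018 -0.001  -1.    ] y [ 0.7606  0.6492 -0.002 ] 
q [ 0.0566  0.2287 -0.4452  2.0443  0.1257  0.8961  0.2491] F [ 0.7351  0.5232 -0.3298] w 14.781151853961568
```

```bash
python3 -m crank '[0,0,0,0,0,0,2, 0,0,0,0,0,0,2, 0,0,0,0,0,0,2, -15,0,0,0,0,0,2, -25,0,0,0,0,0,2]'
python3 - <<'E'
from plan import *
show()
# target web at tray centre + offsets; keep yaw -> bracket x dir = tool y -90deg
b=np.array([.419,.291])
p,Rc=cur();yaw=np.arctan2(*Rc.as_matrix()[:2,1][::-1])-np.pi/2;print('bracket yaw',np.rad2deg(yaw))
g=W(np.array([b[0],b[1],0.0]),(-8-3,-14,0));print(g)
ps=rows([g[0],g[1],.12],down(np.pi/2),g=2)
save('side','s20.png');cv2.imwrite('pics/v20.png',cv2.resize(cv2.imread('pics/s20.png')[150:270,170:310],(600,514)))
E
```

```text
time: 31.72
position: [0.4673, 0.1448, 0.2365]
tool_rot: [0.673, 1.466, -0.677]
ft_force: [-0.2, 0.5, -0.2]
grip_width: 0.092
t 31.725 grasp pt [0.4667 0.1446 0.0725] TCP [0.4673 0.1448 0.2365] 
axes x [-0.0037 -0.001  -1.    ] y [ 0.7605  0.6493 -0.0035] 
q [ 0.0711  0.1677 -0.4542  2.0151  0.0877  0.9812  0.28  ] F [-0.2164  0.451  -0.1998] w 8.030862615827848
bracket yaw -49.50721082608428
[0.408 0.277 0.   ]
need 5 n 5
[-9, 8, -28, -0.17, -0.0, 0.0, 2]
[-10, 13, -26, -0.18, -0.0, 0.0, 2]
[-9, 17, -23, -0.17, -0.0, 0.0, 2]
[-10, 21, -20, -0.17, -0.0, 0.0, 2]
[-9, 24, -17, -0.17, -0.0, 0.0, 2]
end err mm [-0.3088  0.1317 -0.3654] rot [-0.0041 -0.0037  0.001 ]
```

View pics/v20.png

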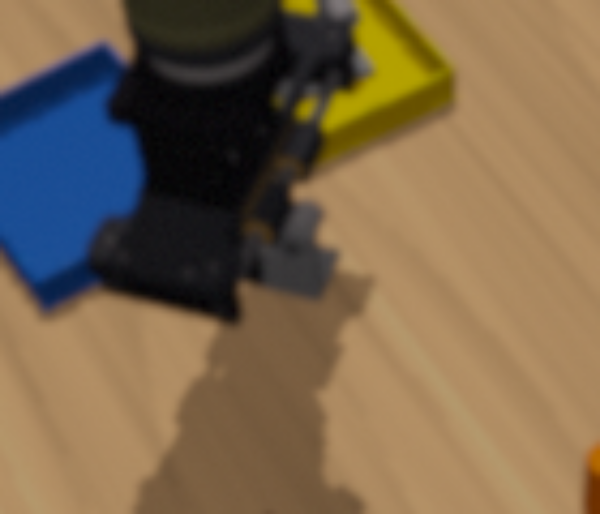

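```bash
python3 -m crank '[-25,8,-28,-0.17,0,0,2, -20,13,-26,-0.18,0,0,2, 0,17,-23,-0.17,0,0,2, 0,21,-20,-0.17,0,0,2, 0,24,-17,-0.17,0,0,2]'
python3 - <<'E'
from plan import *
show()
ps=rows([.408,.277,.115],down(np.pi/2),g=2)
save('side','s21.png');save('top','t21.png');cv2.imwrite('pics/v21.png',np.hstack([cv2.resize(cv2.imread('pics/s21.png')[130:250,130:270],(400,343)),cv2.resize(cv2.imread('pics/t21.png')[200:320,110:250],(400,343))]))
E
```

```text
time: 32.4
position: [0.4076, 0.278, 0.2817]
tool_rot: [-0.001, 1.572, 0.0]
ft_force: [-0.2, 0.9, -1.9]
grip_width: 0.091
t 32.4 grasp pt [0.4075 0.2779 0.1177] TCP [0.4076 0.278  0.2817] 
axes x [-0.0009 -0.0007 -1.    ] y [-0.0012  1.     -0.0007] 
q [-0.0429  0.1343 -0.6435  1.9605  0.0914  1.0763  0.8464] F [-0.2498  0.9424 -1.9034] w 7.902874246204786
need 1 n 1
[3, -1, 0, 0.0, -0.0, 0.0, 2]
end err mm [-0.356   0.0088 -0.2556] rot [ 0.0012 -0.0009  0.0007]
```

View pics/v21.png

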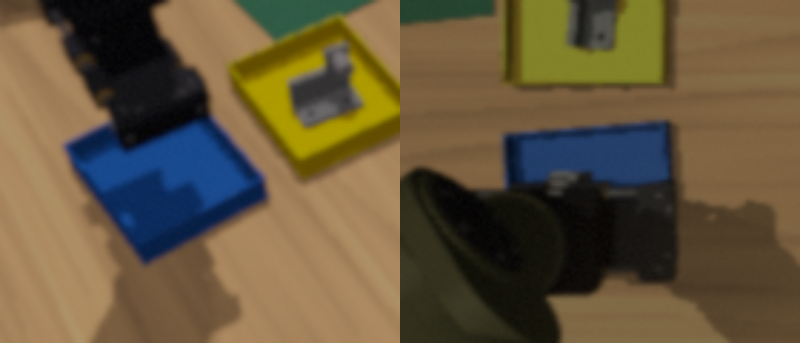

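```bash
python3 -m crank '[30,-1,0,0,0,0,2, 26,0,0,0,0,0,2, 16,0,0,0,0,0,2, 6,0,0,0,0,0,2, 0,0,0,0,0,0,2]'
python3 -c "
from plan import *
show()"
```

```text
time: 33.12
position: [0.4081, 0.2761, 0.2034]
tool_rot: [0.003, 1.573, -0.004]
ft_force: [0.3, 0.7, -1.2]
grip_width: 0.091
t 33.125 grasp pt [0.4078 0.276  0.0394] TCP [0.4081 0.2761 0.2034] 
axes x [-0.0019 -0.0008 -1.    ] y [ 0.0048  1.     -0.0008] 
q [-0.0755  0.2496 -0.624   2.0271  0.1816  0.9205  0.7704] F [ 0.2859  0.6903 -1.1707] w 7.903176388010038
```

```bash
python3 -m crank '[2,0,0,0,0,0,2, 1,0,0,0,0,0,2, 1,0,0,0,0,0,2, 0.5,0,0,0,0,0,2, 0,0,0,0,0,0,2]'
python3 -c "
from plan import *
show()"
```

```text
time: 33.75
position: [0.408, 0.2762, 0.1992]
tool_rot: [0.002, 1.572, -0.004]
ft_force: [-1.7, -0.9, 4.6]
grip_width: 0.091
t 33.75 grasp pt [0.4077 0.276  0.0352] TCP [0.408  0.2762 0.1992] 
axes x [-0.0016 -0.0011 -1.    ] y [ 0.0042  1.     -0.0012] 
q [-0.0784  0.2564 -0.6223  2.03    0.1879  0.9123  0.7655] F [-1.7038 -0.8692  4.6163] w 7.93796135202774
```

Contact with the floor at the height predicted. Release and retreat.

```bash
python3 -m crank '[0,0,0,0,0,0,40, 0,0,0,0,0,0,40, 0,0,0,0,0,0,40, 0,0,0,0,0,0,40, 0,0,0,0,0,0,40]'
python3 -m crank '[-20,0,0,0,0,0,40, -40,0,0,0,0,0,40, -60,0,0,0,0,0,40, -60,0,0,0,0,0,40, 0,0,0,0,0,0,40]'
python3 - <<'E'
from plan import *
show()
save('side','s22.png');save('top','t22.png')
for n,c in (('left_bracket_web','side'),('right_bracket_web','side')): print(n,[(np.round(q['at'],1),round(q['confidence'],2),atz('side',q['at'],.031)) for q in ctrl.mark_of(c,n)[:2]])
E
sed "s/('s9',(77,185),(173,116))/('s9',(77,185),(173,116)),('s22',(79,185),(175,116))/; s/range(5)/range(6)/; s/,0,.05,-67\]/,0,.05,0.,-67]/;s/z\[12\]/z[13]/g" ell2.py > ell3.py; python3 ell3.py | sed -n '/joint/,$p'|head -3
```

```text
time: 34.38
position: [0.4079, 0.2761, 0.1986]
tool_rot: [0.003, 1.573, -0.004]
ft_force: [-0.5, -0.7, -0.8]
grip_width: 0.446
time: 35.0
position: [0.4092, 0.2776, 0.3838]
tool_rot: [0.006, 1.563, -0.001]
ft_force: [-0.3, -0.2, -0.4]
grip_width: 0.458
t 35.0 grasp pt [0.4104 0.2781 0.2198] TCP [0.4092 0.2776 0.3838] 
axes x [ 0.0073  0.0031 -1.    ] y [0.0044 1.     0.0031] 
q [-0.0047  0.0268 -0.6501  1.8393  0.0191  1.2733  0.9064] F [-0.2657 -0.2324 -0.4157] w 39.825836912431676
left_bracket_web [(array([185.3, 189.5]), 0.84, array([0.4127, 0.2846, 0.031 ]))]
right_bracket_web [(array([238. , 155.8]), 0.76, array([0.5867, 0.3189, 0.031 ]))]
joint
[  0.0006  -0.0013  -0.0028  -0.6872  -0.0002   0.0004   0.004    1.1181
   0.5451   0.2277  -0.0877  -0.0324  -0.0111 -68.6781]
```

View pics/s22.png

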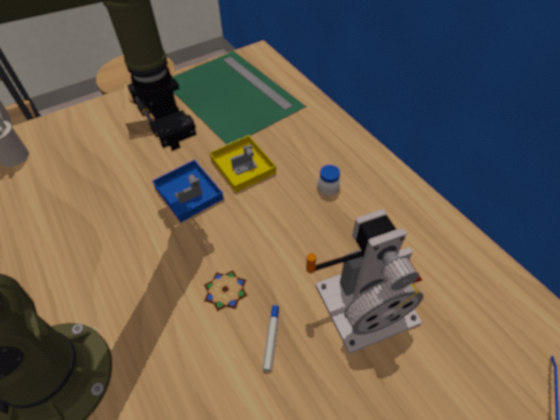

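View pics/t22.png

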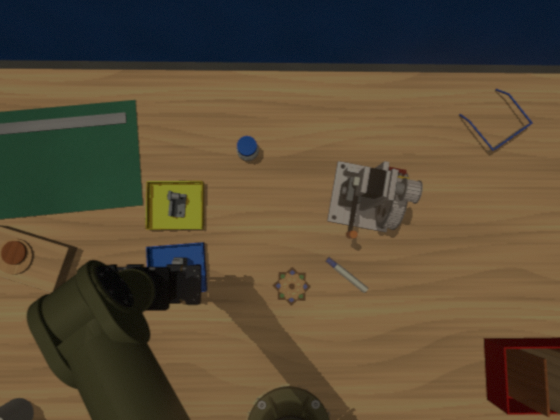

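The side view shows both brackets upright in their trays, at about (188,190) and (243,160). The clamp grip is back at (311,263) as at the start, the mark is at the pointer, and the other things haven't moved. I'm handing in the job.

```bash
python3 -c "
from bench import ctrl
print(ctrl.close_job())"
```

```text
the job is handed in; nothing more can be done
None
```

I carried out the whole task and handed the job in after about 35 s of robot time; the robot reported no verdict.

I swung the clamp open to its stop, turned the pulley by its rim with two pinched strokes and a small correction back, and swung the clamp shut again. I then set the left-hand bracket in the blue tray and the right-hand one in the yellow tray.

**Last checks**
- **Pulley:** a fit to the side pictures put the mark at about -0.01 rad, unchanged through release and clamp closing. An earlier fit gave about +0.06, but it left larger residuals and put the starting angle above 1.15. A simpler fit and a rough reading of the top view fitted a mark within a few hundredths of zero. I take the uncertainty as about ±0.03 rad against the 0.06 limit.
- **Clamp:** it was pushed against its shut stop with about 26 N, and the grip is back where it started in the picture.
- **Brackets:** both stand upright, well inside their trays. Each was lowered until it pressed on the tray floor with about 5 N, then released.
- **Other things:** the pen, mandala and paint jar look unmoved in both views.

**What went wrong on the way:** my first try at turning the pulley, with the tool following the rim, ran out of arm reach. I released with the mark about where it was and used strokes at a fixed tilt instead. The second stroke then went about 0.09 rad past the pointer, and I turned it back before letting go.

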